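Lay up a laminated blank in the press

ROBOT

A 7-joint arm with a two-finger parallel gripper is mounted at the origin on a cart in front of the work surface, level with it; the furniture and walls round the work are solid. World frame = base frame: x ahead of the robot, y to its left, z up, the work surface at z = 0. Lengths are in m, angles in degrees, forces in N, time in s.
With the tool pointing down it reaches from about 0.425 to 0.875 m from the base axis. Payload 4.7 kg.
Tool frame: the origin (TCP) lies midway between the tips of the shut fingers; the grasp point (between the pads) lies 19 mm behind it; z points along the fingers, y is the direction in which the jaws open and shut (so a half turn about z gives the same grasp; the last joint's range is limited). The gripper opens to 87 mm and grips with 3 to 60 N. Pads are 19 mm wide; open, the fingers measure 117 mm over their backs; the gripper's body (75 mm by 190 mm) begins 51 mm behind the grasp point.
Start: joints at [64.865, 18.392, -4.016, 83.108, 1.295, 78.541, -3.26], TCP at [0.284, -0.585, 0.223] pointing down, gripper open.
Joint ranges: [-163.93, 163.93], [-17.29, 119.83], [-79.2, 71.16], [3.27, 140.29], [-89.18, 269.18], [5.43, 117.66], [-154.24, 154.24]. Speed limits (degrees/s): [147.25, 147.25, 180, 180, 180, 180, 180].

INTERFACE

Orientations are given as [roll, pitch, yaw] about the fixed x, y, z axes, in that order (R = Rz(yaw) Ry(pitch) Rx(roll)).
In Python, from cell import env gives the robot as it stands.
- The arm moves only by the tool apply_moves, never from a script. Its argument "targets" is a list of rows, each a list of 2 entries, a list of its own where there are three numbers: the shift along the world's x, y, z in mm, then the turn, a rotation vector about the world's x, y, z in rad. A call has 1 to 8 rows; each row is the pose to reach, as a shift and turn from the pose commanded when the call began; what a row does not reach only later rows make up. A row lasts 1/10 s, in which the tool goes at most 50 mm and 8.59 degrees, less where a joint would pass 70% of its speed; a pose out of reach is approached as far as the arm can. A call with a gripper value outside its range is refused whole. "hand" is the finger opening in mm, from 0 to 87, set as the call begins (left out, the last holds). The fingers move at their own pace and stop on an object; "squeeze" is the grip in N (left out, the last holds). Time passes only in rows, so rows that repeat a pose let the fingers close. It gives the time, the measured TCP pose, the force and the opening at its end, in the units of the state.
- env.get_obs(): the state, without advancing time (a new reading comes with each control period).
- env.read_camera(name): name is "scene" or "top" or "wrist"; returns a dict with "image" (420x560x3 uint8, red, green, blue), "camera_matrix" (3x3 intrinsics, pixels), "camera_from_world" (4x4, takes a point from world to camera coordinates); the wrist camera has in their place "mount" (4x4, takes a point from camera to tool coordinates, whose origin is the TCP and whose axes are the flange's). Camera axes: x right, y down, z forward; pixel columns grow to the right and rows downward; lengths in m; the calibration is good to about 2 mm. A picture is of the moment at which its call begins: read the wrist's pose just before it. There is no depth.
- env.sign_off(): hands the job in, once; it reports no verdict.
Trained networks look in a picture, given as the dict that the camera call returned (one of the last four; its "shot" number tells which), for a name from the list of things; names that differ only in an ending like _2 or _b are one class to them, and where a whole thing is asked for, a point or a joint stands for the part that bears it (a point fixed in the world has none). Each returns a list of dicts, best first, with "conf" (0 to 1); they miss things now and then, are a little off and sometimes report something else, mostly with a low value. They report only what shows in the picture. A call takes as long as a camera call. They do not tell look-alikes from the thing itself.
- env.regions_of(picture, target): "region" (420x560 bool, what is visible of it) and "rect" ([left, top, right, bottom] in pixels, round what is visible of it).
The state is a dict: "time_s": time; "qpos": joint angles; "joint_velocities": joint speeds; "effort": joint torques, N m; "tool_pos": TCP position; "tool_rot": TCP orientation; "force": force on the tool from outside, world axes, zero at the start; "wrist_torque": the same for the moment, N m; "grip_width": finger opening in m.
Only numpy, scipy, OpenCV 4.12 (cv2) and the standard library are available. Lean on these libraries where they do the work, as an engineer would, in place of code of your own. Each camera call takes 0.05 s, during which the arm holds its last target. There are 200 camera calls.

TASK

Lay up the next laminated blank, dry, in the small press: slide the yoke right back to its rear stop, then bring every wooden slat out of the stock tray - they lie too low to be gripped in their lanes, so slide each one forward over the tray's front edge first - and stack them all flat on the press bed between the cheeks, back ends against the end stop and front ends sticking out over the front. Lay the pressing block flat on top of the stack, lengthwise between the cheeks, midway along the bed, and slide the yoke forward to its front stop so that it stands over the block. Leave the other tools on the table alone.

Things in the scene. Friction and masses are not known exactly. Their poses are not given: they have to be found in the camera images.
- stock_tray: Fixed wooden tray on two runners, 200 mm deep (x), 247 wide (y), with four straight lanes along x, open at the front (-x, robot side), with an 18 mm high wall at the back. Origin: under its centre on the table; x to the back, y left. Lane centres at y = -90, -30, +30, +90 mm; lanes 53 mm wide; dividers between and beside them 7 mm wide, 8 mm high.
- tray_front (a point): Middle of the tray's front edge at the height of the lane floors, 42 mm over the table; axes as the tray's. In front of this edge is free air down to the table.
- bed_end (a point): Fixed laminating press: point on its bed (45 mm over the table), midway between the side cheeks, at the face of the end stop that closes the back. x along the bed to the back, y left, z up. The bed runs 100 mm forward from here. Cheeks along its whole length: 26 mm high, 12 thick, 56 apart inside; end stop 26 mm high, 16 thick. The press is 150 mm wide in all.
- bed_front (a point): Middle of the open front edge of the press bed, 100 mm in front of bed_end, same height and axes. Here the press ends in a vertical face down to the table, so a slat (150 mm) that touches the end stop sticks out 50 mm over this edge, with free air beside and below it.
- yoke (a joint): Aluminium arch, 40 mm thick (x), 128 wide, that straddles the bed and slides on rails outside the cheeks (m). 0: front stop, its centre 52 mm in front of bed_end; 0.125: rear stop, centre 73 mm behind bed_end, clear of the bed. About 2 N of friction; stays where it is left. Its lowest part over the bed (screw end) is 58 mm above the bed.
- yoke_knob (a point): Centre of the round black knob of the clamp screw on top of the yoke, 40 mm across, 24 mm high, axis upright, its top 168 mm over the table. x as for bed_end: the direction in which the yoke's joint grows. The knob does not turn; grip it from above and move it along x to slide the yoke.
- caul: Pressing block: dark hardwood block 90 x 50 x 32 mm (x, y, z), cork face underneath, small brass plate on top, 0.15 kg, loose on the table beside the press. Origin: centre of its underside; x along its length, z up.
- slat_1: Thin pale wooden slat 150 x 50 x 5 mm (x, y, z), 30 g, flat in a lane of the stock tray, long side along the lane, its front end 10 to 36 mm behind the tray's front edge; too low between the dividers to be gripped there, but a fingertip pressed on it drags it along. Origin: centre of its underside; x along its length, z up. Not present in every run.
- slat_2: Thin pale wooden slat 150 x 50 x 5 mm (x, y, z), 30 g, flat in a lane of the stock tray, long side along the lane, its front end 10 to 36 mm behind the tray's front edge; too low between the dividers to be gripped there, but a fingertip pressed on it drags it along. Origin: centre of its underside; x along its length, z up. Not present in every run.
- slat_3: Thin pale wooden slat 150 x 50 x 5 mm (x, y, z), 30 g, flat in a lane of the stock tray, long side along the lane, its front end 10 to 36 mm behind the tray's front edge; too low between the dividers to be gripped there, but a fingertip pressed on it drags it along. Origin: centre of its underside; x along its length, z up. Not present in every run.
- slat_4: Thin pale wooden slat 150 x 50 x 5 mm (x, y, z), 30 g, flat in a lane of the stock tray, long side along the lane, its front end 10 to 36 mm behind the tray's front edge; too low between the dividers to be gripped there, but a fingertip pressed on it drags it along. Origin: centre of its underside; x along its length, z up. Not present in every run.
- chisel: Flat chisel with a wooden handle, 187 mm long, lying loose on the table; to be left alone. Origin: centre of its underside.
- measure: Caliper, 150 mm long, lying loose on the table; to be left alone. Origin: centre of its underside.
- beech_blank: Square beech blank, 24 x 150 x 22 mm, lying loose on the table; to be left alone. Origin: centre of its underside.
Things that resemble listed ones, but are neither listed nor needed, are in the scene too. Leave any orange look-alike of the caul alone.

How it is judged:
By the outcome, as a careful person would: the job done as asked, in the order asked, and still so for the second after the job is handed in, with the robot touching nothing.
Of slat_1, slat_2, slat_3, slat_4 only 2 to 4 are there at a start; the rules pass over those that are not, and their reading is None.
At some moment in a run one of caul, slat_1, slat_2, slat_3, slat_4 may be knocked a few centimetres aside while the robot is not near it.
It also fails if it takes over 210 s, if anything falls off the work surface, if the arm or the gripper's body presses on something with over 40 N, if the wrist force passes 120 N, or if a joint passes its speed limit or range.

## Working session

There is one attempt and no reset: what is moved stays moved. The work goes in short steps, Python scripts to look and compute and a tool call to move; the robot and the scene stay as the last step left them, time stands still between calls to the robot, and variables do not carry over. Pictures are saved under pics/ and viewed, about 12 in all and at most 16, crops included, and the job is handed in when it is done.

Besides the shell and the picture viewer there is one more tool, called after "Call:" as a command line: name --argument value ..., lists and objects as JSON in quotes. apply_moves: Moves the arm, as the interface text tells. Its arguments: {"type":"object","properties":{"targets":{"type":"array","items":{"type":"array"}},"hand":{"type":"number"},"squeeze":{"type":"number"}},"required":["targets"]}

```bash
ls; mkdir -p pics; cat > h.py <<'E'
import numpy as np, cv2
from cell import env
from scipy.spatial.transform import Rotation as R
np.set_printoptions(precision=4,suppress=True)
def save(p,n,crop=None,s=1):
    im=p["image"][:,:,::-1]
    if crop: im=im[crop[1]:crop[3],crop[0]:crop[2]]
    cv2.imwrite("pics/"+n,cv2.resize(im,None,fx=s,fy=s,interpolation=cv2.INTER_CUBIC))
def cfw(p,obs=None):
    if "camera_from_world" in p: return np.array(p["camera_from_world"])
    T=np.eye(4);T[:3,:3]=R.from_euler("xyz",obs["tool_rot"],degrees=True).as_matrix();T[:3,3]=obs["tool_pos"]
    return np.linalg.inv(T@np.array(p["mount"]))
def toz(p,M,uv,z):
    K=np.array(p["camera_matrix"]);C=np.linalg.inv(M);uv=np.atleast_2d(uv)
    d=np.c_[uv,np.ones(len(uv))]@np.linalg.inv(K).T@C[:3,:3].T;o=C[:3,3]
    return o+d*((z-o[2])/d[:,2])[:,None]
def proj(p,M,X):
    X=np.atleast_2d(X);c=X@M[:3,:3].T+M[:3,3];q=c@np.array(p["camera_matrix"]).T
    return q[:,:2]/q[:,2:]
E
python3 - <<'E'
from h import *
o=env.get_obs();print({k:np.array(v) for k,v in o.items()})
ps={}
for n in("scene","top"):
    p=env.read_camera(n);ps[n]=p;save(p,n+"0.png",s=1.42)
    print(n,np.linalg.inv(p["camera_from_world"])[:3])
    for t in("stock_tray","slat_1","yoke_knob","yoke","caul","bed_end","chisel","measure","beech_blank"):
        try:
            for r in env.regions_of(p,t)[:5]:
                m=r["region"];print(t,round(r["conf"],2),r["rect"],np.argwhere(m).mean(0)[::-1],m.sum())
        except Exception as e: print(t,e)
E
```

```text
pics
{'time_s': array(0.), 'qpos': array([64.8653, 18.4391, -4.0149, 83.1762,  1.2948, 78.541 , -3.2605]), 'joint_velocities': array([-0.0078,  0.0422, -0.0989,  0.0702, -0.0584,  0.0411,  0.0546]), 'effort': array([ -0.0002, -49.1295,  -0.4041, -31.2529,  -0.064 ,   0.0438,
         0.0001]), 'tool_pos': array([ 0.2841, -0.584 ,  0.2214]), 'tool_rot': array([-179.8889,    0.0058,   25.9434]), 'force': array([-0.0847,  0.3065,  0.4469]), 'wrist_torque': array([-0.0378,  0.0054,  0.0073]), 'grip_width': array(0.087)}
scene [[-0.7468 -0.2924  0.5973 -0.3771]
 [-0.6648  0.3042 -0.6823  0.8831]
 [ 0.0178 -0.9066 -0.4216  0.7195]]
stock_tray 0.95 [122.4, 221.3, 238.0, 287.9] [177.9769 252.463 ] 3158
slat_1 0.93 [184.3, 230.6, 232.9, 248.5] [208.8309 238.8529] 408
slat_1 0.6 [134.7, 245.2, 179.4, 276.7] [155.7631 260.9222] 591
yoke_knob 0.88 [236.7, 181.0, 270.9, 227.6] [253.8042 200.9439] 766
yoke 0.98 [241.2, 178.7, 269.8, 223.5] [254.0432 201.2579] 764
yoke 0.66 [259.9, 237.2, 305.7, 259.8] [284.012 249.323] 418
caul 0.8 [309.1, 204.4, 334.2, 222.9] [319.7114 212.7026] 343
caul 0.55 [31
[... 978 characters left out ...]
, 165.1, 317.0, 194.1] [291.114  177.2482] 947
yoke 0.71 [269.3, 165.7, 317.6, 193.6] [290.9126 177.1461] 938
caul 0.61 [364.3, 148.9, 396.8, 184.6] [380.8798 164.2516] 624
caul 0.59 [407.6, 173.8, 439.2, 210.7] [422.9314 192.8598] 656
caul 0.56 [360.8, 200.0, 388.4, 233.9] [375.0265 216.4805] 718
bed_end 0.93 [261.8, 132.3, 320.8, 216.2] [289.402 172.311] 4296
bed_end 0.62 [332.4, 258.2, 399.0, 272.7] [356.5764 265.5274] 347
chisel 0.74 [332.1, 254.8, 400.3, 273.5] [356.9482 265.4197] 386
measure 0.81 [164.7, 234.9, 219.7, 257.5] [187.9668 242.568 ] 331
beech_blank 0.89 [250.1, 234.5, 305.7, 252.4] [275.2589 244.2195] 533
beech_blank 0.31 [263.8, 165.1, 316.6, 192.6] [291.0833 177.2627] 948
```

```bash
python3 - <<'E'
from h import *
p=env.read_camera("top");save(p,"t1.png",(110,110,460,290),2.25)
M=cfw(p)
for n,uv,z in (("tray",(183.3,178.2),.045),("slatA",(216,183),.047),("slatB",(150,177.4),.047),("knob",(291,177),.165),("press",(289.4,172),.06),("c1",(380.9,164.2),.03),("c2",(422.9,192.9),.03),("c3",(375,216.5),.03),("beech",(275,244),.02),("chis",(357,265),.02),("meas",(188,242),.01)):
    print(n,toz(p,M,uv,z)[0])
E
```

```text
tray [0.5951 0.1618 0.045 ]
slatA [0.58   0.0725 0.047 ]
slatB [0.5982 0.2522 0.047 ]
knob [ 0.5685 -0.1283  0.165 ]
press [ 0.6044 -0.1261  0.06  ]
c1 [ 0.629  -0.3774  0.03  ]
c2 [ 0.5476 -0.4874  0.03  ]
c3 [ 0.485  -0.3553  0.03  ]
beech [ 0.4151 -0.0846  0.02  ]
chis [ 0.356  -0.3036  0.02  ]
meas [0.4243 0.1535 0.01  ]
```

View pics/t1.png

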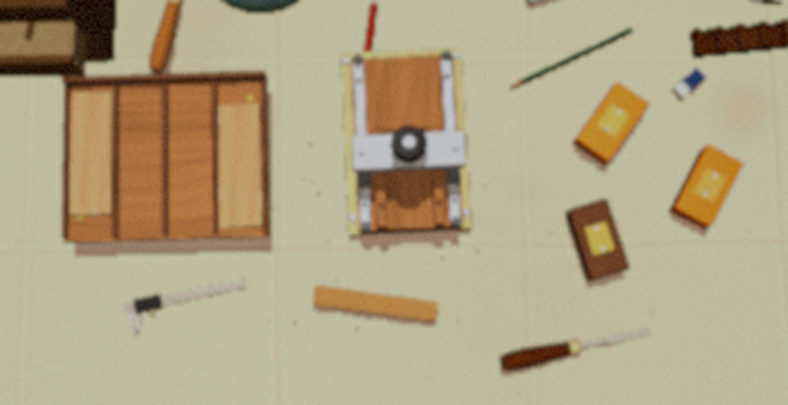

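View pics/scene0.png

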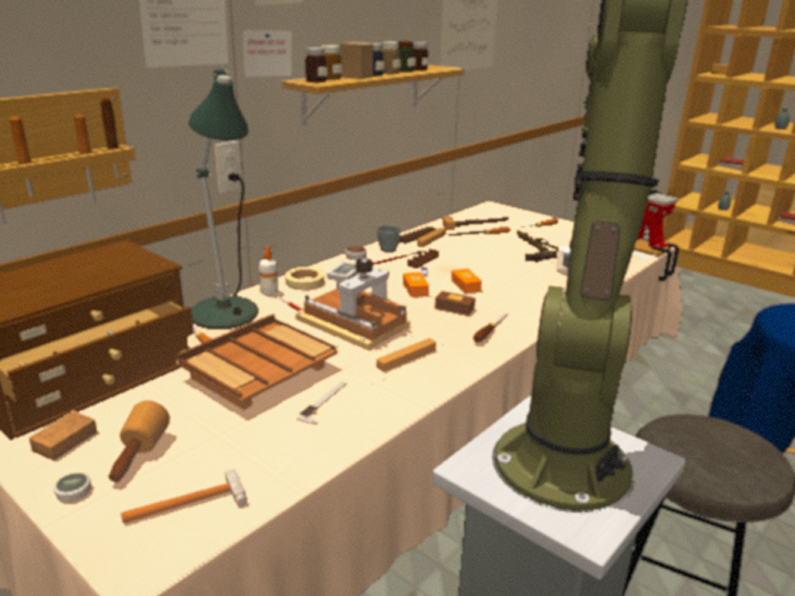

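Call:
apply_moves --targets '[[[0,0,50],[0,0,0]],[[236,484,180],[0,0,-0.453]],[[236,484,180],[0,0,-0.453]],[[236,484,180],[0,0,-0.453]],[[236,484,180],[0,0,-0.453]],[[236,484,180],[0,0,-0.453]],[[236,484,180],[0,0,-0.453]],[[236,484,180],[0,0,-0.453]]]' --hand 87 --squeeze 30

```text
time_s: 1.85
tool_pos: [0.4336, -0.2776, 0.3554]
tool_rot: [180.0, -0.0, -0.0]
force: [0.9, -0.4, 0.7]
grip_width: 0.0869
```

Call:
apply_moves --targets '[[[80,160,45],[0,0,0]],[[80,160,45],[0,0,0]],[[80,160,45],[0,0,0]],[[80,160,45],[0,0,0]],[[80,160,45],[0,0,0]],[[80,160,45],[0,0,0]]]'

```text
time_s: 2.45
tool_pos: [0.5132, -0.1191, 0.3997]
tool_rot: [180.0, -0.0, 0.1]
force: [-0.0, 0.4, -0.7]
grip_width: 0.0869
```

```bash
python3 - <<'E'
from h import *
o=env.get_obs();p=env.read_camera("wrist");save(p,"w1.png",s=1.42)
print(o["tool_pos"],o["tool_rot"],np.array(p["mount"]),np.array(p["camera_matrix"]))
M=cfw(p,o)
for t in("bed_end","yoke_knob","slat_1","stock_tray"):
    for r in env.regions_of(p,t)[:3]:
        print(t,round(r["conf"],2),r["rect"],np.argwhere(r["region"]).mean(0)[::-1])
E
```

```text
[ 0.5132 -0.1191  0.3997] [179.9555  -0.0052   0.0889] [[ 0.0014 -0.9529 -0.3031  0.0841]
 [ 1.      0.001   0.0015  0.001 ]
 [-0.0011 -0.3031  0.9529 -0.1629]
 [ 0.      0.      0.      1.    ]] [[304.0475   0.     276.3437]
 [  0.     304.0475 208.4612]
 [  0.       0.       1.    ]]
bed_end 0.83 [231.8, 20.3, 334.3, 171.9] [283.1736  95.7323]
bed_end 0.25 [139.7, 73.1, 179.9, 170.0] [160.2745 118.5602]
yoke_knob 0.8 [240.3, 104.7, 333.3, 144.4] [285.0424 124.415 ]
yoke_knob 0.32 [221.2, 197.8, 299.7, 224.4] [260.4015 211.9769]
slat_1 0.64 [19.8, 57.9, 71.6, 157.4] [ 46.0732 106.7471]
slat_1 0.52 [4.4, 38.5, 191.4, 177.8] [102.5086 105.802 ]
stock_tray 0.62 [3.4, 39.9, 189.4, 173.8] [102.4704 105.3932]
```

View pics/w1.png

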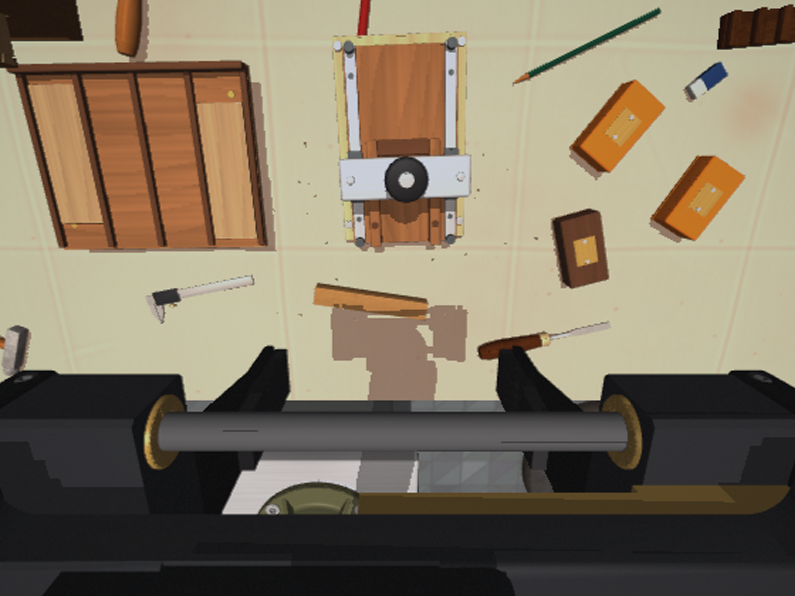

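```bash
python3 - <<'E'
from h import *
o=env.get_obs();p=env.read_camera("wrist");M=cfw(p,o)
s=1.42
def q(n,uv,z): print(n,toz(p,M,np.array(uv)/s,z)[0])
q("knob",(406,180),.168)
q("bed front L",(381,246),.045);q("bed front R",(431,246),.045)
q("cheek frontL",(366,243),.071);q("cheek front R",(440,243),.071)
q("endstop face?",(402,153),.045);q("endstop face top",(402,153),.071)
q("railTL",(349,47),.05);q("railTR",(452,45),.05);q("railBL",(363,241),.05);q("railBR",(450,240),.05)
for z in (.042,.047):
  q("slatB FL",(64,222),z);q("slatB FR",(103,222),z);q("slatB BL",(29,80),z);q("slatB BR",(75,80),z)
  q("slatA FL",(213,239),z);q("slatA FR",(256,239),z);q("slatA BL",(196,102),z);q("slatA BR",(241,102),z)
q("tray FL",(64,247),.042);q("tray FR",(265,248),.042)
q("tray BL",(20,68),.06);q("tray BR",(247,66),.06)
M2=None
t=env.read_camera("top");Mt=cfw(t)
for uv in ((110+408/2.25,110+143/2.25),):print("knob top cam",toz(t,Mt,uv,.168))
g=cv2.resize(p["image"],None,fx=4,fy=4,interpolation=cv2.INTER_CUBIC)[4*20:4*180,4*220:4*345]
cv2.imwrite("pics/w1c.png",g[:,:,::-1][:600])
E
```

```text
knob [ 0.5785 -0.1348  0.168 ]
bed front L [ 0.4955 -0.109   0.045 ]
bed front R [ 0.4954 -0.1696  0.045 ]
cheek frontL [ 0.5041 -0.0925  0.071 ]
cheek front R [ 0.504  -0.1775  0.071 ]
endstop face? [ 0.6025 -0.1339  0.045 ]
endstop face top [ 0.6022 -0.1334  0.071 ]
railTL [ 0.7083 -0.0776  0.05  ]
railTR [ 0.71   -0.1858  0.05  ]
railBL [ 0.5026 -0.0877  0.05  ]
railBR [ 0.5036 -0.1917  0.05  ]
slatB FL [0.5247 0.2704 0.042 ]
slatB FR [0.5246 0.2237 0.042 ]
slatB BL [0.6787 0.2727 0.042 ]
slatB BR [0.6786 0.2226 0.042 ]
slatA FL [0.5039 0.0947 0.042 ]
slatA FR [0.5038 0.0425 0.042 ]
slatA BL [0.6564 0.0939 0.042 ]
slatA BR [0.6563 0.0442 0.042 ]
slatB FL [0.5254 0.2666 0.047 ]
slatB FR [0.5253 0.2204 0.047 ]
slatB BL [0.6779 0.2689 0.047 ]
slatB BR [0.6778 0.2193 0.047 ]
slatA FL [0.5048 0.0926 0.047 ]
slatA FR [0.5047 0.041  0.047 ]
slatA BL [0.6558 0.0919 0.047 ]
slatA BR [0.6557 0.0426 0.047 ]
tray FL [0.4944 0.2774 0.042 ]
tray FR [0.4927 0.0326 0.042 ]
tray BL [0.6872 0.2655 0.06  ]
tray BR [0.6887 0.0285 0.06  ]
knob top cam [[ 0.5765 -0.1292  0.168 ]]
```

View pics/w1c.png

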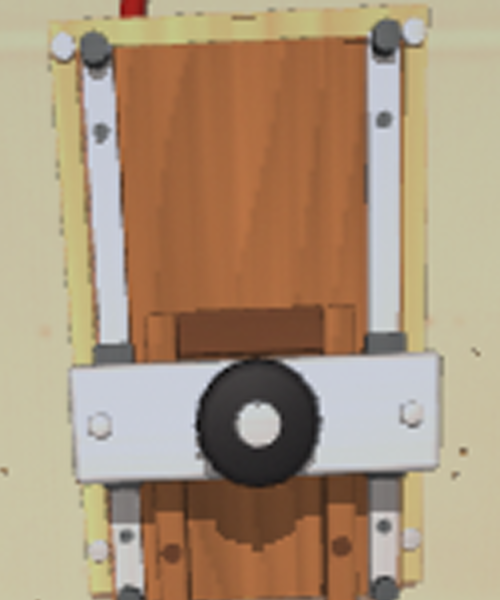

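Call:
apply_moves --targets '[[[65,-15,-50],[0,0,0.038]],[[65,-15,-100],[0,0,0.038]],[[65,-15,-150],[0,0,0.038]],[[65,-15,-200],[0,0,0.038]],[[65,-15,-235],[0,0,0.038]],[[65,-15,-252],[0,0,0.038]],[[65,-15,-252],[0,0,0.038]]]'

```text
time_s: 3.5
tool_pos: [0.5745, -0.1346, 0.1426]
tool_rot: [-179.8, 0.5, 2.1]
force: [-0.8, 0.1, 0.1]
grip_width: 0.0869
```

Call:
apply_moves --targets '[[[0,0,0],[0,0,0]],[[0,0,0],[0,0,0]],[[0,0,0],[0,0,0]],[[0,0,0],[0,0,0]],[[0,0,0],[0,0,0]],[[0,0,0],[0,0,0]]]' --hand 30 --squeeze 20

```text
time_s: 4.1
tool_pos: [0.5783, -0.1346, 0.148]
tool_rot: [180.0, -0.0, 2.2]
force: [-1.0, -0.2, 0.6]
grip_width: 0.0469
```

Call:
apply_moves --targets '[[[0,0,0],[0,0,0]],[[0,0,0],[0,0,0]],[[0,0,0],[0,0,0]],[[5,0,0],[0,0,0]],[[15,0.5,0],[0,0,0]],[[30,1,0],[0,0,0]],[[45,2,0],[0,0,0]],[[60,2.3,0],[0,0,0]]]'

```text
time_s: 4.9
tool_pos: [0.6381, -0.129, 0.1478]
tool_rot: [-179.8, 0.1, 2.3]
force: [-2.1, 4.7, 4.0]
grip_width: 0.0392
```

Call:
apply_moves --targets '[[[12,0.5,0],[0,0,0]],[[20,0.8,0],[0,0,0]],[[25,1,0],[0,0,0]],[[30,1.2,0],[0,0,0]],[[30,1.2,0],[0,0,0]]]'

```text
time_s: 5.4
tool_pos: [0.669, -0.128, 0.1479]
tool_rot: [-179.8, -0.1, 2.3]
force: [0.6, 5.1, 2.1]
grip_width: 0.0393
```

Call:
apply_moves --targets '[[[3,2,0],[0,0,0]],[[6,2,0],[0,0,0]],[[9,2.2,0],[0,0,0]],[[12,2.2,0],[0,0,0]],[[12,2.2,0],[0,0,0]]]'

```text
time_s: 5.9
tool_pos: [0.6739, -0.1278, 0.1477]
tool_rot: [-179.9, 0.9, 2.2]
force: [-19.3, 4.9, 13.7]
grip_width: 0.0397
```

Call:
apply_moves --targets '[[[-8,0,0],[0,0,0]],[[-8,0,0],[0,0,0]],[[-8,0,0],[0,0,0]],[[-8,0,0],[0,0,0]],[[-8,0,0],[0,0,0]]]' --hand 87

```text
time_s: 6.4
tool_pos: [0.6723, -0.1293, 0.1473]
tool_rot: [180.0, -0.0, 2.1]
force: [0.3, 0.5, -0.0]
grip_width: 0.0716
```

Call:
apply_moves --targets '[[[0,0,30],[0,0,0]],[[0,0,80],[0,0,0]],[[-50,0,130],[0,0,-0.038]],[[-100,0,180],[0,0,-0.038]],[[-150,0,200],[0,0,-0.038]],[[-150,0,200],[0,0,-0.038]],[[-150,0,200],[0,0,-0.038]],[[-150,0,200],[0,0,-0.038]]]'

```text
time_s: 7.2
tool_pos: [0.5223, -0.1292, 0.3486]
tool_rot: [179.9, -0.2, -0.1]
force: [0.8, 0.5, -0.6]
grip_width: 0.0872
```

```bash
python3 - <<'E'
from h import *
o=env.get_obs();p=env.read_camera("wrist")
print(o["tool_pos"],o["tool_rot"])
g=cv2.resize(p["image"],None,fx=4,fy=4,interpolation=cv2.INTER_CUBIC)[4*30:4*180,4*200:4*360]
cv2.imwrite("pics/w2c.png",g[:,:,::-1])
import pickle;pickle.dump((o,{k:p[k] for k in p if k!="shot"}),open("w2.pkl","wb"))
for r in env.regions_of(p,"yoke_knob")[:2]: print(r["conf"],r["rect"])
E
```

```text
[ 0.5223 -0.1292  0.3486] [179.902   -0.1555  -0.0556]
0.97 [218.9, 19.7, 332.8, 84.7]
```

View pics/w2c.png

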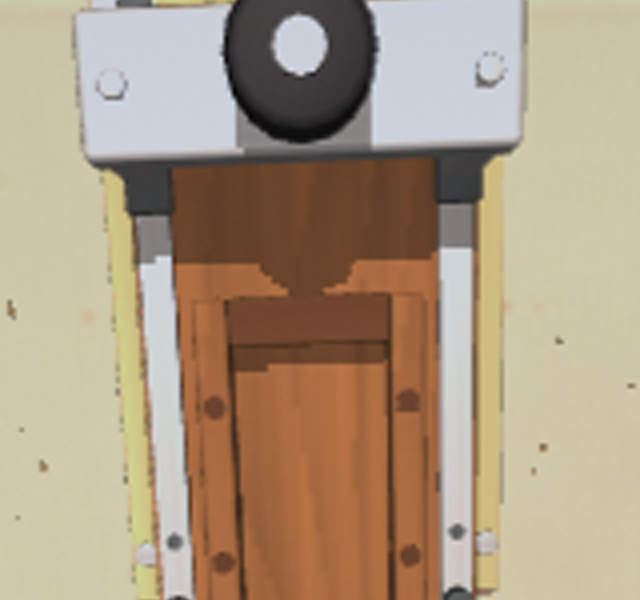

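```bash
python3 - <<'E'
from h import *
import pickle;o,p=pickle.load(open("w2.pkl","rb"));M=cfw(p,o)
def q(n,uv,z): print(n,toz(p,M,np.array(uv)/4+[200,30],z)[0])
q("knob top",(300,58),.168)
q("stopL",(231,346),.071);q("stopR",(388,341),.071)
q("cheekinL mid",(236,450),.071);q("cheekinR",(390,450),.071)
q("cheekinL front",(243,598),.071);q("cheekinR",(392,598),.071)
q("railL",(178,598),.05);q("railR",(457,594),.05)
E
```

```text
knob top [ 0.6718 -0.1295  0.168 ]
stopL [ 0.6009 -0.1054  0.071 ]
stopR [ 0.6025 -0.1598  0.071 ]
cheekinL mid [ 0.5655 -0.1066  0.071 ]
cheekinR [ 0.5655 -0.1613  0.071 ]
cheekinL front [ 0.5119 -0.1082  0.071 ]
cheekinR [ 0.5119 -0.1632  0.071 ]
railL [ 0.5074 -0.0821  0.05  ]
railR [ 0.509  -0.1899  0.05  ]
```

Call:
apply_moves --targets '[[[-30,50,0],[0,0,0]],[[-30,100,-30],[0,0,0]],[[-30,150,-70],[0,0,0]],[[-30,200,-100],[0,0,0]],[[-30,200,-100],[0,0,0]],[[-30,200,-100],[0,0,0]],[[-30,200,-100],[0,0,0]]]' --hand 0

```text
time_s: 8.0
tool_pos: [0.4919, 0.072, 0.2459]
tool_rot: [-180.0, 0.2, 0.1]
force: [0.2, 0.0, -0.6]
grip_width: 0.0389
```

```bash
python3 - <<'E'
from h import *
o=env.get_obs();p=env.read_camera("wrist")
print(o["tool_pos"],o["tool_rot"])
save(p,"w3.png",s=1.42)
import pickle;pickle.dump((o,{k:p[k] for k in p if k!="shot"}),open("w3.pkl","wb"))
M=cfw(p,o)
for r in env.regions_of(p,"slat_1")[:3]:
    c,_=cv2.findContours(r["region"].astype(np.uint8),0,2);c=max(c,key=cv2.contourArea)
    b=cv2.boxPoints(cv2.minAreaRect(c));print(round(r["conf"],2),r["rect"]);print(toz(p,M,b,.047))
E
```

```text
[0.4919 0.072  0.2459] [-179.9643    0.1915    0.1441]
0.93 [254.1, 34.2, 301.3, 174.3]
[[0.6561 0.0947 0.047 ]
 [0.6563 0.0453 0.047 ]
 [0.5064 0.041  0.047 ]
 [0.5061 0.0975 0.047 ]]
0.56 [80.2, 8.4, 146.8, 154.3]
[[0.6721 0.2749 0.047 ]
 [0.6783 0.2249 0.047 ]
 [0.5262 0.2222 0.047 ]
 [0.518  0.2797 0.047 ]]
```

View pics/w3.png

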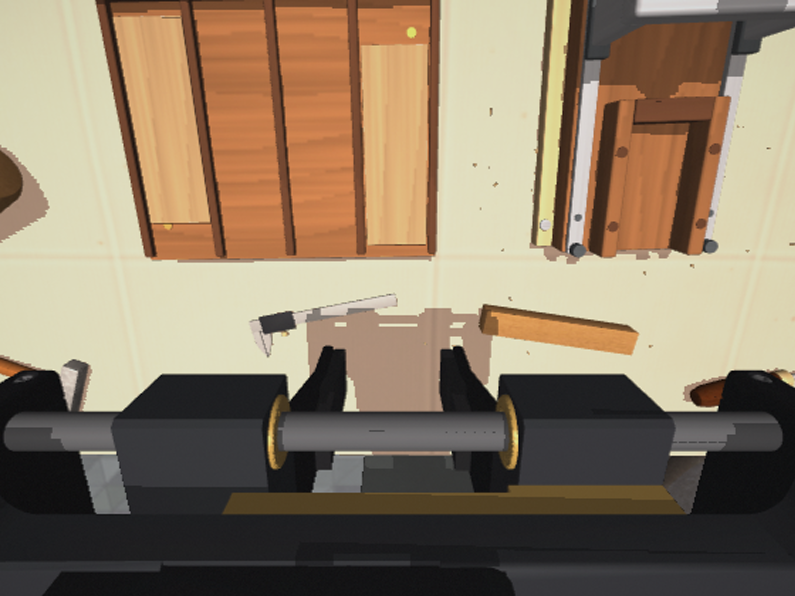

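Call:
apply_moves --targets '[[[50,-2,0],[0,0,0]],[[98,-3,-20],[0,0,0]],[[98,-3,-70],[0,0,0]],[[98,-3,-120],[0,0,0]],[[98,-3,-165],[0,0,0]],[[98,-3,-180],[0,0,0]],[[98,-3,-180],[0,0,0]],[[98,-3,-180],[0,0,0]]]' --hand 0

```text
time_s: 8.9
tool_pos: [0.592, 0.0679, 0.0697]
tool_rot: [-180.0, -0.2, -0.1]
force: [0.2, 0.5, 0.6]
grip_width: 0.0
```

```bash
python3 - <<'E'
from h import *
import pickle;o,p=pickle.load(open("w3.pkl","rb"));M=cfw(p,o)
def q(n,uv,z): print(n,toz(p,M,np.array(uv)/1.42,z)[0])
q("cal tip",(397,297),.005);q("cal jaw",(262,340),.005);q("cal body",(277,322),.01)
q("tray FR",(432,258),.042);q("tray FL",(153,258),.042)
q("div1",(361,252),.05);q("div0",(433,252),.05);q("div4",(150,252),.05);q("div3",(219,252),.05)
q("stop",(660,123),.071)
q("bedfrontL",(617,248),.045);q("bedfrontR",(668,248),.045)
q("beech L",(481,306),.022);q("beech R",(637,334),.022)
print(env.get_obs()["grip_width"])
E
```

```text
cal tip [0.4457 0.0658 0.005 ]
cal jaw [0.3993 0.2025 0.005 ]
cal body [0.4208 0.1844 0.01  ]
tray FR [0.4933 0.0362 0.042 ]
tray FL [0.4924 0.2781 0.042 ]
div1 [0.5001 0.0971 0.05  ]
div0 [0.5003 0.0363 0.05  ]
div4 [0.4994 0.2753 0.05  ]
div3 [0.4996 0.217  0.05  ]
stop [ 0.6009 -0.1237  0.071 ]
bedfrontL [ 0.5033 -0.1212  0.045 ]
bedfrontR [ 0.5035 -0.1648  0.045 ]
beech L [ 0.4425 -0.0136  0.022 ]
beech R [ 0.4144 -0.1666  0.022 ]
3.329550907099171e-05
```

Call:
apply_moves --targets '[[[0,1,-12],[0,0,0]],[[0,1,-17],[0,0,0]],[[0,1,-19],[0,0,0]],[[0,1,-19],[0,0,0]],[[0,1,-19],[0,0,0]]]'

```text
time_s: 9.4
tool_pos: [0.5903, 0.0693, 0.0488]
tool_rot: [180.0, -0.0, -0.0]
force: [-0.1, -0.4, -0.3]
grip_width: 0.0007
```

Call:
apply_moves --targets '[[[0,0,-2],[0,0,0]],[[0,0,-4],[0,0,0]],[[0,0,-4],[0,0,0]],[[0,0,-4],[0,0,0]]]'

```text
time_s: 9.8
tool_pos: [0.5907, 0.0693, 0.0474]
tool_rot: [179.9, -0.1, -0.0]
force: [-7.2, -2.0, 15.6]
grip_width: 0.0003
```

Call:
apply_moves --targets '[[[-5,0,0],[0,0,0]],[[-13,0,0],[0,0,0]],[[-22,0,0],[0,0,0]],[[-32,0,0],[0,0,0]],[[-42,0,0],[0,0,0]],[[-52,0,0],[0,0,0]],[[-58,0,0],[0,0,0]],[[-58,0,0],[0,0,0]]]'

```text
time_s: 10.6
tool_pos: [0.5355, 0.0696, 0.0474]
tool_rot: [-180.0, -0.5, -0.0]
force: [1.7, -0.3, 9.3]
grip_width: 0.0002
```

Call:
apply_moves --targets '[[[0,0,10],[0,0,0]],[[0,0,50],[0,0,0]],[[-30,0,90],[0,0,0]],[[-70,0,120],[0,0,0]],[[-70,0,120],[0,0,0]],[[-70,0,120],[0,0,0]]]' --hand 80

```text
time_s: 11.2
tool_pos: [0.4623, 0.0689, 0.1659]
tool_rot: [179.9, -0.2, -0.0]
force: [0.4, -0.3, -0.7]
grip_width: 0.0405
```

```bash
cat > slat.py <<'E'
from h import *
import sys
o=env.get_obs();p=env.read_camera("wrist");M=cfw(p,o);z=float(sys.argv[1])
print(o["tool_pos"],o["tool_rot"],o["grip_width"])
save(p,sys.argv[2],s=1.42)
for r in env.regions_of(p,"slat_1")[:3]:
    c,_=cv2.findContours(r["region"].astype(np.uint8),0,2);c=max(c,key=cv2.contourArea)
    b=cv2.boxPoints(cv2.minAreaRect(c));print(round(r["conf"],2),r["rect"]);print(toz(p,M,b,z))
E
python3 slat.py .047 w4.png
```

```text
[0.4623 0.0689 0.1659] [179.8748  -0.1874  -0.0177] 0.04054198695622008
0.62 [15.9, 0.0, 102.0, 137.5]
[[0.6315 0.2746 0.047 ]
 [0.6394 0.2251 0.047 ]
 [0.5252 0.222  0.047 ]
 [0.5149 0.2786 0.047 ]]
```

View pics/w4.png

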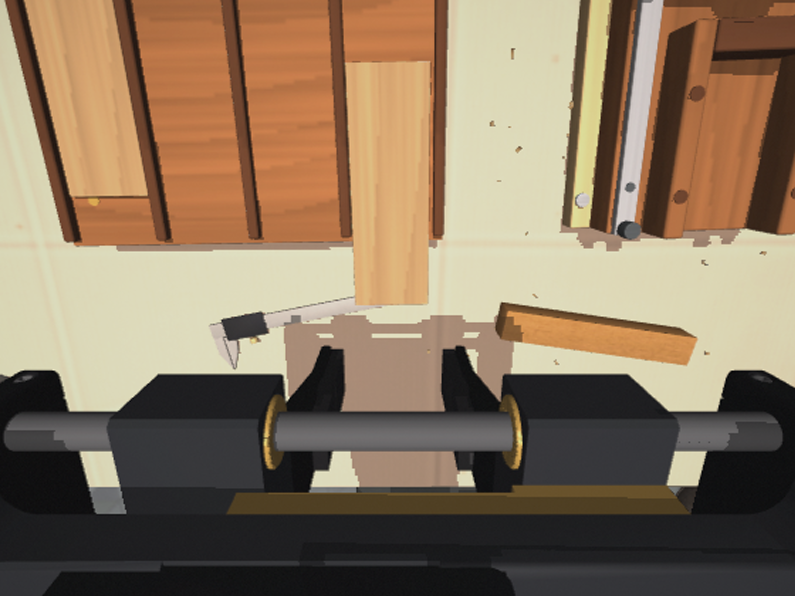

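```bash
python3 - <<'E'
from h import *
o=env.get_obs();p=env.read_camera("wrist");M=cfw(p,o)
print(toz(p,M,np.array([(354,304),(428,304),(346,61),(430,61)])/1.42,.047),o["tool_pos"],o["grip_width"])
print(toz(p,M,np.array([(250,242),(340,242)])/1.42,.042))
E
```

```text
[[0.4512 0.0937 0.047 ]
 [0.4513 0.043  0.047 ]
 [0.5999 0.0944 0.047 ]
 [0.5999 0.0457 0.047 ]] [0.462  0.0688 0.1638] 0.04841756771513932
[[0.4931 0.1622 0.042 ]
 [0.4931 0.1023 0.042 ]]
```

Call:
apply_moves --targets '[[[12,0,-30],[0,0,0]],[[12,0,-50],[0,0,0]],[[12,0,-50],[0,0,0]],[[12,0,-50],[0,0,0]],[[12,0,-90],[0,0,0]],[[12,0,-120],[0,0,0]],[[12,0,-135],[0,0,0]],[[12,0,-135],[0,0,0]]]' --hand 80

```text
time_s: 12.15
tool_pos: [0.473, 0.0692, 0.0282]
tool_rot: [-180.0, 0.2, -0.0]
force: [0.2, 0.8, -0.2]
grip_width: 0.0799
```

Call:
apply_moves --targets '[[[0,0,0],[0,0,0]],[[0,0,0],[0,0,0]],[[0,0,0],[0,0,0]],[[0,0,0],[0,0,0]],[[0,0,0],[0,0,0]],[[0,0,0],[0,0,0]],[[0,0,0],[0,0,0]]]' --hand 40 --squeeze 30

```text
time_s: 12.85
tool_pos: [0.4745, 0.0691, 0.0299]
tool_rot: [180.0, -0.0, -0.0]
force: [-0.4, -0.6, 3.4]
grip_width: 0.0489
```

Call:
apply_moves --targets '[[[0,0,10],[0,0,0]],[[0,0,30],[0,0,0]],[[0,0,60],[0,0,0]],[[0,-40,75],[0,0,0]],[[-4,-85,75],[0,0,0.035]],[[-8,-130,75],[0,0,0.035]],[[-8,-170,75],[0,0,0.035]],[[-8,-195,75],[0,0,0.035]]]'

```text
time_s: 13.65
tool_pos: [0.4653, -0.1294, 0.1051]
tool_rot: [179.9, -0.0, 1.8]
force: [0.2, 0.6, -0.2]
grip_width: 0.0495
```

Call:
apply_moves --targets '[[[0,-9,0],[0,0,0]],[[0,-10,0],[0,0,0]],[[0,-10,0],[0,0,0]]]'

```text
time_s: 13.95
tool_pos: [0.4663, -0.1341, 0.1046]
tool_rot: [-179.9, 0.0, 2.1]
force: [0.2, 1.1, 0.1]
grip_width: 0.0493
```

```bash
python3 slat.py .0915 w5.png;python3 -c "
from cell import env;o=env.get_obs();print(o['force'],o['grip_width'],o['wrist_torque'])"
```

```text
[ 0.4663 -0.1341  0.1046] [-179.9498    0.0032    2.0942] 0.04930799265208626
0.79 [211.8, 2.0, 328.2, 290.1]
[[ 0.6004 -0.0971  0.0915]
 [ 0.6027 -0.1566  0.0915]
 [ 0.4397 -0.1714  0.0915]
 [ 0.4367 -0.0925  0.0915]]
[-0.88937063 -0.18954936 -0.85039586] 0.049133668822734525 [ 0.02237812  0.02081131 -0.01295557]
```

View pics/w5.png

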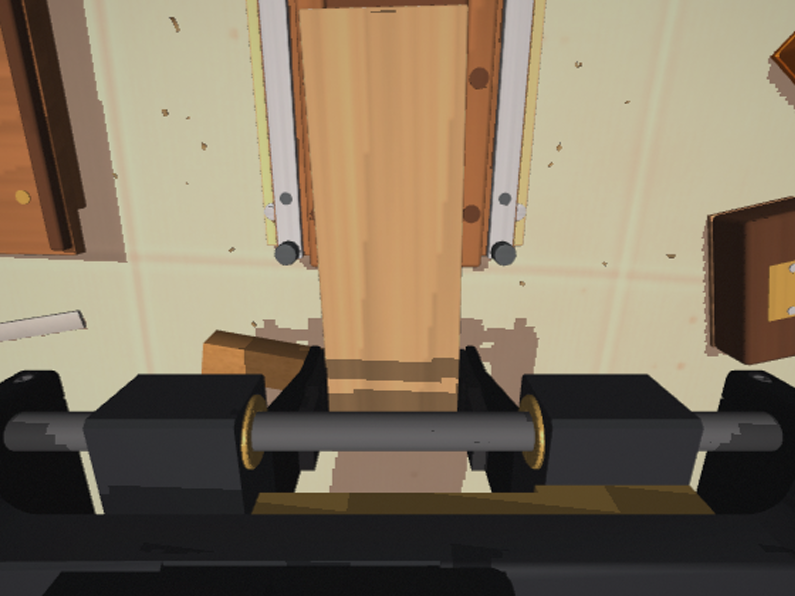

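```bash
python3 - <<'E'
from h import *
o=env.get_obs();p=env.read_camera("wrist");M=cfw(p,o);print(o["tool_pos"])
print(toz(p,M,np.array([(300,10),(467,5),(322,300),(460,300)])/1.42,.122))
# rail dots / posts (front) z~.05, cheek outer edges
print(toz(p,M,np.array([(287,253),(503,253),(286,198),(505,198)])/1.42,.055))
print(toz(p,M,np.array([(319,266),(480,266),(301,95),(490,95)])/1.42,.071))
E
```

```text
[ 0.4663 -0.1337  0.1046]
[[ 0.5907 -0.1032  0.122 ]
 [ 0.5939 -0.1518  0.122 ]
 [ 0.5017 -0.1087  0.122 ]
 [ 0.5036 -0.1576  0.122 ]]
[[ 0.5033 -0.0808  0.055 ]
 [ 0.5076 -0.1889  0.055 ]
 [ 0.5303 -0.0813  0.055 ]
 [ 0.5345 -0.1867  0.055 ]]
[[ 0.5013 -0.0994  0.071 ]
 [ 0.5042 -0.1746  0.071 ]
 [ 0.5741 -0.0928  0.071 ]
 [ 0.5772 -0.1714  0.071 ]]
```

Call:
apply_moves --targets '[[[0,-2.5,0],[0,0,-0.02]],[[0,-2.5,-15],[0,0,-0.02]],[[0,-2.5,-35],[0,0,-0.02]],[[0,-2.5,-45],[0,0,-0.02]],[[0,-2.5,-55],[0,0,-0.02]],[[0,-2.5,-55],[0,0,-0.02]],[[0,-2.5,-55],[0,0,-0.02]]]'

```text
time_s: 14.8
tool_pos: [0.4664, -0.1382, 0.0498]
tool_rot: [180.0, -0.0, 0.9]
force: [0.1, 0.0, 0.7]
grip_width: 0.0493
```

Call:
apply_moves --targets '[[[0,1,-6],[0,0,0]],[[0,1,-11],[0,0,0]],[[0,1,-14],[0,0,0]],[[0,1,-16],[0,0,0]],[[0,1,-16],[0,0,0]]]'

```text
time_s: 15.3
tool_pos: [0.466, -0.1373, 0.0333]
tool_rot: [-180.0, 0.0, 0.8]
force: [0.1, -0.8, -1.3]
grip_width: 0.0494
```

Call:
apply_moves --targets '[[[3,0,-1],[0,0,0]],[[6,0,-1],[0,0,0]],[[8,0,-1],[0,0,0]],[[9,0,-1],[0,0,0]],[[9,0,-1],[0,0,0]]]'

```text
time_s: 15.8
tool_pos: [0.4753, -0.1374, 0.0327]
tool_rot: [180.0, -0.0, 0.8]
force: [-2.4, 0.5, 3.1]
grip_width: 0.0492
```

Call:
apply_moves --targets '[[[1,0,0],[0,0,0]],[[2,0,0],[0,0,0]],[[2,0,0],[0,0,0]],[[2,0,0],[0,0,0]]]'

```text
time_s: 16.2
tool_pos: [0.4753, -0.1374, 0.0324]
tool_rot: [-180.0, 0.2, 0.8]
force: [-7.6, 0.7, 7.5]
grip_width: 0.0492
```

Call:
apply_moves --targets '[[[-1,0,0],[0,0,0]],[[-1,0,0],[0,0,0]],[[-1,0,0],[0,0,0]],[[-1,0,0],[0,0,0]],[[-1,0,0],[0,0,0]]]' --hand 80

```text
time_s: 16.7
tool_pos: [0.4763, -0.1372, 0.0325]
tool_rot: [-180.0, -0.0, 0.9]
force: [-0.4, -0.7, -0.8]
grip_width: 0.0776
```

Call:
apply_moves --targets '[[[0,0,30],[0,0,0]],[[0,0,80],[0,0,0]],[[0,0,130],[0,0,0]],[[0,0,180],[0,0,0]],[[0,0,200],[0,0,-0.015]],[[0,0,200],[0,0,-0.015]]]' --hand 0

```text
time_s: 17.3
tool_pos: [0.4785, -0.1378, 0.2366]
tool_rot: [179.8, -0.4, -0.0]
force: [-0.1, -0.5, 0.7]
grip_width: 0.0401
```

```bash
python3 slat.py .050 w6.png
```

```text
[ 0.4785 -0.1378  0.2366] [179.8177  -0.415   -0.0175] 0.04005622167581997
0.91 [247.4, 74.0, 295.4, 210.4]
[[ 0.6011 -0.1094  0.05  ]
 [ 0.6033 -0.1589  0.05  ]
 [ 0.4538 -0.1691  0.05  ]
 [ 0.4511 -0.1127  0.05  ]]
```

View pics/w6.png

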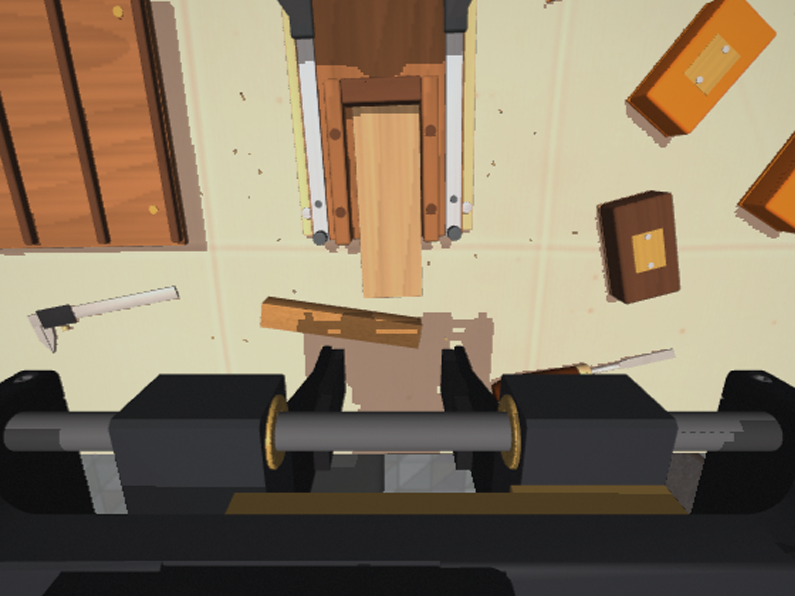

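Call:
apply_moves --targets '[[[10,387,0],[0,0,0]],[[10,387,0],[0,0,0]],[[10,387,0],[0,0,0]],[[10,387,0],[0,0,0]],[[10,387,0],[0,0,0]],[[10,387,0],[0,0,0]],[[10,387,0],[0,0,0]],[[10,387,0],[0,0,0]]]'

```text
time_s: 18.2
tool_pos: [0.4843, 0.2528, 0.2307]
tool_rot: [-180.0, 0.2, 0.2]
force: [0.2, 0.0, 0.1]
grip_width: 0.0004
```

Call:
apply_moves --targets '[[[0,0,0],[0,0,0]],[[0,0,0],[0,0,0]]]'

```text
time_s: 18.4
tool_pos: [0.4849, 0.25, 0.2305]
tool_rot: [180.0, 0.2, 0.1]
force: [0.0, -0.8, 0.1]
grip_width: 0.0006
```

```bash
python3 slat.py .047 w7.png
```

```text
[0.4849 0.25   0.2305] [179.9567   0.212    0.1469] 0.000622681862207958
0.77 [254.2, 0.0, 299.9, 151.8]
[[0.6725 0.2749 0.047 ]
 [0.6727 0.2259 0.047 ]
 [0.5251 0.2218 0.047 ]
 [0.5249 0.2782 0.047 ]]
```

Call:
apply_moves --targets '[[[50,0,0],[0,0,0]],[[100,0,-20],[0,0,0]],[[130,0,-60],[0,0,0]],[[130,0,-110],[0,0,0]],[[130,0,-150],[0,0,0]],[[130,0,-170],[0,0,0]],[[130,0,-176],[0,0,0]],[[130,0,-176],[0,0,0]]]'

```text
time_s: 19.3
tool_pos: [0.6161, 0.2477, 0.0558]
tool_rot: [179.9, 0.1, -0.1]
force: [0.5, -0.0, 1.0]
grip_width: 0.0002
```

Call:
apply_moves --targets '[[[0,0,0],[0,0,0]],[[0,0,-3],[0,0,0]],[[0,0,-5],[0,0,0]],[[0,0,-5],[0,0,0]],[[0,0,-5],[0,0,0]]]'

```text
time_s: 19.8
tool_pos: [0.6162, 0.2498, 0.0518]
tool_rot: [180.0, -0.0, -0.0]
force: [0.7, -0.0, 0.2]
grip_width: 0.0004
```

Call:
apply_moves --targets '[[[0,0,-3],[0,0,0]],[[0,0,-5],[0,0,0]],[[0,0,-7],[0,0,0]],[[0,0,-7],[0,0,0]],[[0,0,-7],[0,0,0]]]'

```text
time_s: 20.3
tool_pos: [0.6163, 0.2498, 0.0474]
tool_rot: [179.9, -0.0, -0.0]
force: [-5.9, -3.6, 15.6]
grip_width: 0.0003
```

Call:
apply_moves --targets '[[[-5,0,0],[0,0,0]],[[-15,0,0],[0,0,0]],[[-28,0,0],[0,0,0]],[[-41,0,0],[0,0,0]],[[-54,0,0],[0,0,0]],[[-66,0,0],[0,0,0]],[[-78,0,0],[0,0,0]],[[-78,0,0],[0,0,0]]]'

```text
time_s: 21.1
tool_pos: [0.5407, 0.2505, 0.0475]
tool_rot: [-179.9, -0.4, 0.0]
force: [1.2, -0.1, 10.3]
grip_width: 0.0006
```

Call:
apply_moves --targets '[[[0,0,10],[0,0,0]],[[0,0,50],[0,0,0]],[[-30,0,90],[0,0,0]],[[-72,0,120],[0,0,0]],[[-72,0,120],[0,0,0]],[[-72,0,120],[0,0,0]],[[-72,0,120],[0,0,0]]]' --hand 80

```text
time_s: 21.8
tool_pos: [0.4664, 0.2488, 0.1638]
tool_rot: [180.0, 0.0, -0.1]
force: [-0.7, -0.5, 0.5]
grip_width: 0.0487
```

```bash
python3 slat.py .047 w8.png
```

```text
[0.4664 0.2488 0.1638] [179.9564   0.0486  -0.0703] 0.04871190429195701
0.73 [242.3, 47.6, 301.6, 221.1]
[[0.5991 0.2749 0.047 ]
 [0.5992 0.226  0.047 ]
 [0.4476 0.2221 0.047 ]
 [0.4476 0.2799 0.047 ]]
```

View pics/w8.png

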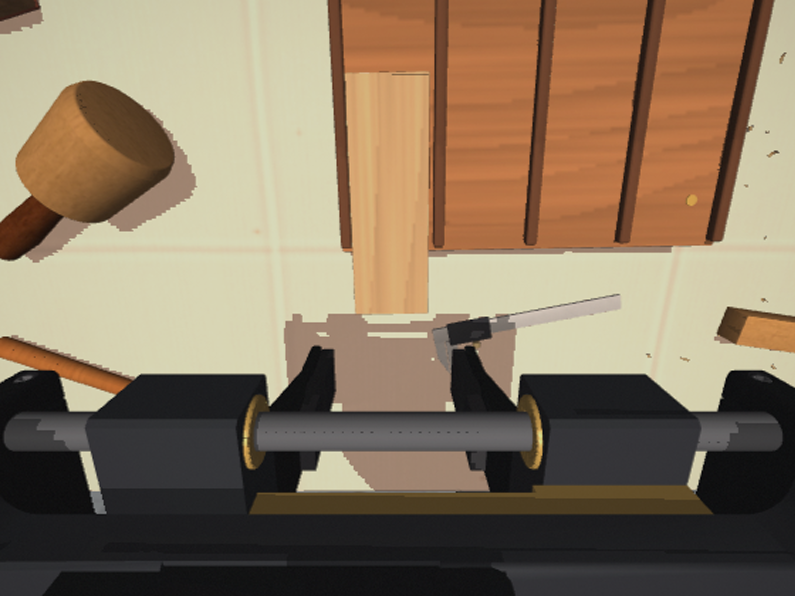

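Call:
apply_moves --targets '[[[6,1,-20],[0,0,0]],[[6,1,-40],[0,0,0]],[[6,1,-50],[0,0,0]],[[6,1,-60],[0,0,0]],[[6,1,-90],[0,0,0]],[[6,1,-120],[0,0,0]],[[6,1,-135],[0,0,0]],[[6,1,-135],[0,0,0]]]' --hand 80

```text
time_s: 22.7
tool_pos: [0.4706, 0.25, 0.0275]
tool_rot: [179.9, 0.2, 0.0]
force: [0.7, 0.9, -0.2]
grip_width: 0.0802
```

Call:
apply_moves --targets '[[[0,0,0],[0,0,0]],[[0,0,0],[0,0,0]],[[0,0,0],[0,0,0]],[[0,0,0],[0,0,0]],[[0,0,0],[0,0,0]],[[0,0,0],[0,0,0]],[[0,0,0],[0,0,0]]]' --hand 40 --squeeze 30

```text
time_s: 23.4
tool_pos: [0.4724, 0.2504, 0.0299]
tool_rot: [180.0, -0.0, -0.0]
force: [-1.1, -1.6, 3.6]
grip_width: 0.0493
```

Call:
apply_moves --targets '[[[0,0,10],[0,0,0]],[[0,0,30],[0,0,0]],[[0,0,65],[0,0,0]],[[0,-40,80],[0,0,0]],[[-6,-85,80],[0,0,0]],[[-6,-130,80],[0,0,0]],[[-6,-175,80],[0,0,0.03]],[[-6,-220,80],[0,0,0.03]]]'

```text
time_s: 24.2
tool_pos: [0.4661, 0.0293, 0.1102]
tool_rot: [180.0, -0.1, 1.8]
force: [0.4, -0.6, -0.5]
grip_width: 0.0496
```

Call:
apply_moves --targets '[[[0,-45,0],[0,0,0]],[[0,-90,0],[0,0,0]],[[0,-130,0],[0,0,0]],[[0,-155,0],[0,0,0]],[[0,-164,0],[0,0,0]],[[0,-164,0],[0,0,0]],[[0,-164,0],[0,0,0]]]'

```text
time_s: 24.9
tool_pos: [0.4664, -0.1314, 0.1096]
tool_rot: [-180.0, -0.0, 1.8]
force: [-0.2, -0.1, -0.4]
grip_width: 0.0494
```

```bash
python3 slat.py .126 w9.png; python3 - <<'E'
from h import *
import cv2
g=cv2.imread("pics/w9.png");cv2.imwrite("pics/w9c.png",cv2.resize(g[0:300,220:560],None,fx=2,fy=2))
E
```

```text
[ 0.4664 -0.1314  0.1096] [-179.9512   -0.0089    1.827 ] 0.0493698385698365
0.97 [215.7, 2.3, 332.5, 287.5]
[[ 0.5924 -0.1029  0.126 ]
 [ 0.594  -0.1521  0.126 ]
 [ 0.4582 -0.1643  0.126 ]
 [ 0.456  -0.0991  0.126 ]]
```

View pics/w9c.png

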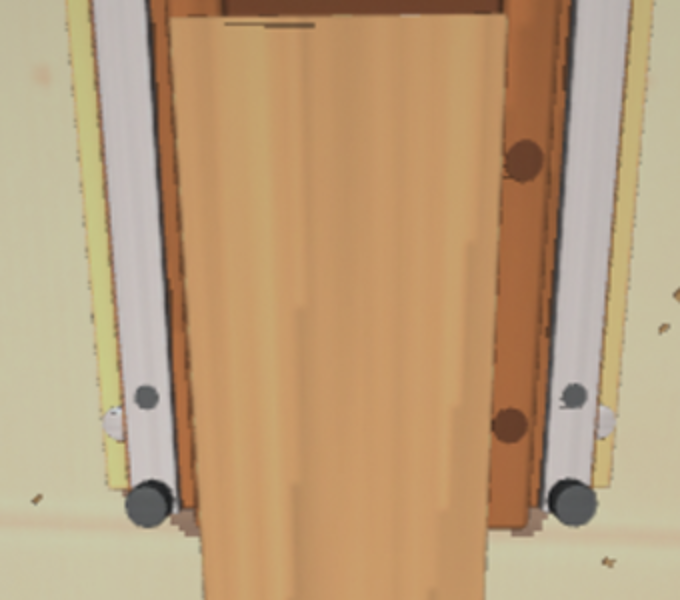

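Call:
apply_moves --targets '[[[0,-5,0],[0,0,0]],[[0,-5,-15],[0,0,0]],[[0,-5,-35],[0,0,0]],[[0,-5,-45],[0,0,0]],[[0,-5,-55],[0,0,0]],[[0,-5,-55],[0,0,0]],[[0,-5,-55],[0,0,0]]]'

```text
time_s: 25.7
tool_pos: [0.4664, -0.1382, 0.0548]
tool_rot: [180.0, -0.0, 1.7]
force: [0.0, -0.6, 0.1]
grip_width: 0.0495
```

Call:
apply_moves --targets '[[[0,1.5,-6],[0,0,0]],[[0,1.5,-11],[0,0,0]],[[0,1.5,-15],[0,0,0]],[[0,1.5,-15],[0,0,0]],[[0,1.5,-15],[0,0,0]]]'

```text
time_s: 26.2
tool_pos: [0.4673, -0.137, 0.0403]
tool_rot: [179.9, -0.1, 1.7]
force: [0.5, 0.8, 4.3]
grip_width: 0.0495
```

Call:
apply_moves --targets '[[[3,0,0],[0,0,0]],[[6,0,0],[0,0,0]],[[8,0,0],[0,0,0]],[[10,0,0],[0,0,0]],[[10,0,0],[0,0,0]],[[10,0,0],[0,0,0]]]'

```text
time_s: 26.8
tool_pos: [0.4723, -0.137, 0.0386]
tool_rot: [-180.0, 0.5, 1.7]
force: [-8.1, 0.2, 7.0]
grip_width: 0.0496
```

Call:
apply_moves --targets '[[[2,0,1.5],[0,0,0]],[[2,0,1.5],[0,0,0]],[[2,0,1.5],[0,0,0]]]'

```text
time_s: 27.1
tool_pos: [0.4782, -0.1368, 0.0409]
tool_rot: [180.0, -0.0, 1.7]
force: [-0.6, 0.1, 0.9]
grip_width: 0.0496
```

Call:
apply_moves --targets '[[[2,0,-1],[0,0,0]],[[3,0,-1.5],[0,0,0]],[[3,0,-1.5],[0,0,0]],[[3,0,-1.5],[0,0,0]]]'

```text
time_s: 27.5
tool_pos: [0.479, -0.1368, 0.0396]
tool_rot: [180.0, 0.3, 1.7]
force: [-7.7, 0.5, 9.7]
grip_width: 0.0497
```

Call:
apply_moves --targets '[[[-1.5,0,0],[0,0,0]],[[-1.5,0,0],[0,0,0]],[[-1.5,0,0],[0,0,0]],[[-1.5,0,0],[0,0,0]],[[-1.5,0,0],[0,0,0]]]' --hand 80

```text
time_s: 28.0
tool_pos: [0.4798, -0.1368, 0.0395]
tool_rot: [-180.0, -0.0, 1.7]
force: [-0.4, 0.0, -0.1]
grip_width: 0.0775
```

Call:
apply_moves --targets '[[[0,0,30],[0,0,0]],[[0,0,80],[0,0,0]],[[0,0,130],[0,0,0]],[[0,0,180],[0,0,-0.03]],[[0,0,200],[0,0,-0.03]],[[0,0,200],[0,0,-0.03]],[[0,0,200],[0,0,-0.03]]]'

```text
time_s: 28.7
tool_pos: [0.4795, -0.1368, 0.2393]
tool_rot: [180.0, -0.0, -0.0]
force: [-1.0, -0.3, -1.3]
grip_width: 0.0799
```

```bash
python3 slat.py .055 w10.png; python3 - <<'E'
from h import *
p=env.read_camera("wrist");o=env.get_obs();M=cfw(p,o)
for r in env.regions_of(p,"caul")[:3]:
    c,_=cv2.findContours(r["region"].astype(np.uint8),0,2);c=max(c,key=cv2.contourArea)
    print(r["conf"],r["rect"],toz(p,M,cv2.boxPoints(cv2.minAreaRect(c)),.032))
E
```

```text
[ 0.4795 -0.1368  0.2393] [179.9757  -0.003   -0.0074] 0.07987546670626706
0.83 [247.3, 67.7, 297.3, 200.4]
[[ 0.6062 -0.1086  0.055 ]
 [ 0.6063 -0.1609  0.055 ]
 [ 0.46   -0.1642  0.055 ]
 [ 0.46   -0.1047  0.055 ]]
0.54 [246.5, 63.5, 300.1, 72.8]
[[ 0.6108 -0.1086  0.055 ]
 [ 0.6122 -0.1607  0.055 ]
 [ 0.6064 -0.161   0.055 ]
 [ 0.6049 -0.1086  0.055 ]]
0.78 [522.2, 96.5, 560.0, 160.5] [[ 0.5796 -0.4183  0.032 ]
 [ 0.5796 -0.4593  0.032 ]
 [ 0.5057 -0.4804  0.032 ]
 [ 0.5056 -0.4368  0.032 ]]
0.66 [424.4, 130.8, 478.6, 213.6] [[ 0.5333 -0.3095  0.032 ]
 [ 0.5414 -0.3717  0.032 ]
 [ 0.4478 -0.4032  0.032 ]
 [ 0.4383 -0.3362  0.032 ]]
0.62 [442.9, 3.1, 552.3, 92.8] [[ 0.6093 -0.3182  0.032 ]
 [ 0.688  -0.3815  0.032 ]
 [ 0.6565 -0.4311  0.032 ]
 [ 0.5727 -0.3696  0.032 ]]
```

View pics/w10.png

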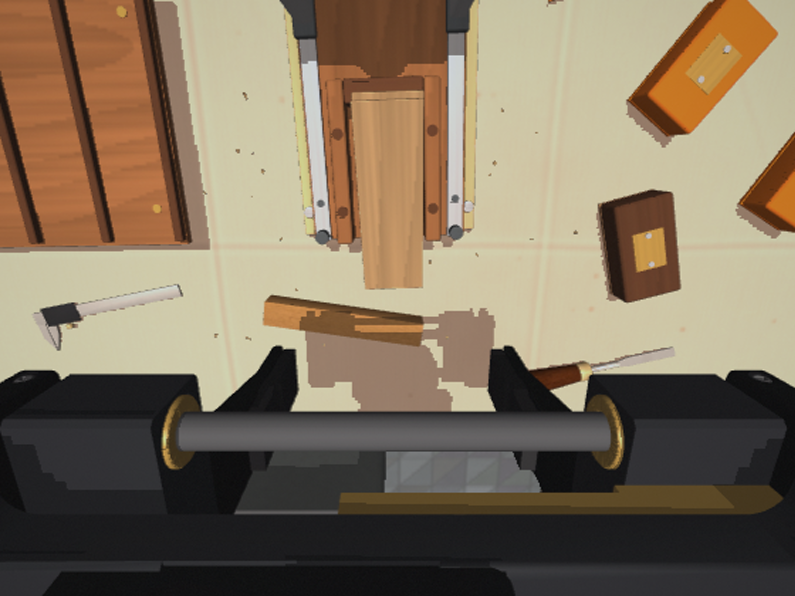

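Call:
apply_moves --targets '[[[45,1,-20],[0,0,0.035]],[[90,3,-40],[0,0,0.035]],[[90,3,-80],[0,0,0.035]],[[90,3,-120],[0,0,0.035]],[[90,3,-150],[0,0,0.035]],[[90,3,-155],[0,0,0.035]],[[90,3,-155],[0,0,0.035]],[[90,3,-155],[0,0,0.035]]]' --hand 0

```text
time_s: 29.7
tool_pos: [0.5708, -0.1339, 0.0861]
tool_rot: [180.0, -0.1, 2.0]
force: [0.3, 0.0, -0.0]
grip_width: 0.0237
```

Call:
apply_moves --targets '[[[0,0,-2],[0,0,0]],[[0,0,-5],[0,0,0]],[[0,0,-7],[0,0,0]],[[0,0,-9],[0,0,0]],[[0,0,-9],[0,0,0]]]'

```text
time_s: 30.2
tool_pos: [0.5698, -0.1339, 0.0758]
tool_rot: [180.0, -0.0, 2.0]
force: [-0.7, 0.9, 1.5]
grip_width: 0.0004
```

Call:
apply_moves --targets '[[[0,0,-2],[0,0,0]],[[0,0,-4],[0,0,0]],[[0,0,-6],[0,0,0]],[[0,0,-6],[0,0,0]]]'

```text
time_s: 30.6
tool_pos: [0.5702, -0.134, 0.0747]
tool_rot: [179.8, -0.0, 2.0]
force: [-12.7, 1.5, 31.2]
grip_width: 0.0004
```

Call:
apply_moves --targets '[[[0,0,3.5],[0,0,0]],[[-4,0,3.5],[0,0,0]],[[-8,-0.3,3.5],[0,0,0]],[[-12,-0.4,3],[0,0,0]],[[-16,-0.5,2.5],[0,0,0]],[[-16,-0.5,2.5],[0,0,0]]]'

```text
time_s: 31.2
tool_pos: [0.552, -0.1344, 0.0711]
tool_rot: [-180.0, 0.2, 2.0]
force: [-0.7, 0.7, 1.8]
grip_width: 0.0004
```

Call:
apply_moves --targets '[[[0,0,-3],[0,0,0]],[[0,0,-6],[0,0,0]],[[0,0,-6],[0,0,0]],[[0,0,-6],[0,0,0]]]'

```text
time_s: 31.6
tool_pos: [0.5524, -0.1344, 0.07]
tool_rot: [179.9, 0.2, 2.0]
force: [-14.5, 1.6, 33.5]
grip_width: 0.0008
```

Call:
apply_moves --targets '[[[0,0,10],[0,0,0]],[[0,0,50],[0,0,0]],[[-40,0,100],[0,0,0]],[[-80,0,150],[0,0,0]],[[-80,0,150],[0,0,0]],[[-80,0,150],[0,0,0]]]'

```text
time_s: 32.2
tool_pos: [0.4734, -0.1353, 0.2189]
tool_rot: [179.7, -0.2, 1.9]
force: [0.6, 0.5, -0.5]
grip_width: 0.0003
```

```bash
python3 slat.py .055 w11.png; python3 - <<'E'
import cv2
g=cv2.imread("pics/w11.png");cv2.imwrite("pics/w11c.png",cv2.resize(g[20:340,220:560],None,fx=1.8,fy=1.8))
E
```

```text
[ 0.4734 -0.1353  0.2189] [179.7495  -0.183    1.8853] 0.0003300555641765763
0.68 [250.6, 58.5, 303.4, 203.3]
[[ 0.6053 -0.1083  0.055 ]
 [ 0.6071 -0.161   0.055 ]
 [ 0.4616 -0.1701  0.055 ]
 [ 0.4596 -0.1096  0.055 ]]
0.58 [249.8, 53.7, 305.7, 60.9]
[[ 0.6105 -0.1081  0.055 ]
 [ 0.6138 -0.1605  0.055 ]
 [ 0.6078 -0.1611  0.055 ]
 [ 0.6045 -0.1084  0.055 ]]
```

View pics/w11c.png

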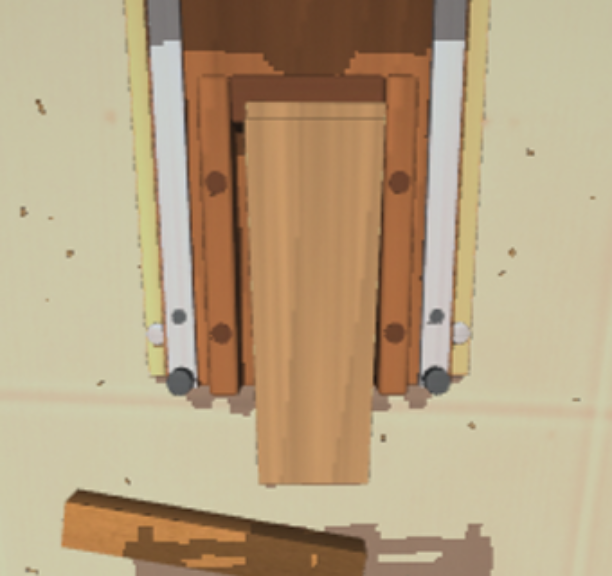

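Call:
apply_moves --targets '[[[5,-2.5,-20],[0,0,0]],[[5,-2.5,-40],[0,0,0]],[[5,-2.5,-60],[0,0,0]],[[5,-2.5,-80],[0,0,0]],[[5,-2.5,-100],[0,0,0]],[[5,-2.5,-110],[0,0,0]],[[5,-2.5,-110],[0,0,0]],[[5,-2.5,-110],[0,0,0]]]' --hand 80

```text
time_s: 33.1
tool_pos: [0.4788, -0.1365, 0.1058]
tool_rot: [-179.9, 0.0, 2.0]
force: [-0.0, 0.1, 0.6]
grip_width: 0.0565
```

Call:
apply_moves --targets '[[[0,0,0],[0,0,0]],[[0,0,0],[0,0,0]],[[0,0,-40],[0,0,0]],[[0,0,-65],[0,0,0]],[[0,0,-82],[0,0,0]],[[0,0,-82],[0,0,0]],[[0,0,-82],[0,0,0]]]'

```text
time_s: 33.8
tool_pos: [0.4791, -0.1369, 0.0248]
tool_rot: [180.0, -0.0, 2.0]
force: [1.5, 0.0, 0.2]
grip_width: 0.0801
```

Call:
apply_moves --targets '[[[0,0,0],[0,0,0]],[[0,0,0],[0,0,0]],[[0,0,0],[0,0,0]],[[0,0,0],[0,0,0]],[[0,0,0],[0,0,0]],[[0,0,0],[0,0,0]],[[0,0,0],[0,0,0]]]' --hand 40 --squeeze 30

```text
time_s: 34.5
tool_pos: [0.4788, -0.1369, 0.0242]
tool_rot: [180.0, -0.0, 2.0]
force: [-0.5, -0.3, 1.7]
grip_width: 0.0496
```

Call:
apply_moves --targets '[[[-6,0,1],[0,0,0]],[[-12,0,2],[0,0,0]],[[-18,0,4],[0,0,0]],[[-22,0,6],[0,0,0]],[[-22,0,8],[0,0,0]],[[-22,0,8],[0,0,0]]]'

```text
time_s: 35.1
tool_pos: [0.4569, -0.137, 0.0325]
tool_rot: [180.0, -0.1, 2.0]
force: [0.7, -0.0, -0.5]
grip_width: 0.0494
```

Call:
apply_moves --targets '[[[0,0,3],[0,0.08,0]],[[0,0,3],[0,0.16,0]],[[0,0,3],[0,0.24,0]],[[0,0,3],[0,0.24,0]],[[0,0,3],[0,0.24,0]]]'

```text
time_s: 35.6
tool_pos: [0.4568, -0.1363, 0.0345]
tool_rot: [-179.4, 13.7, 2.1]
force: [-0.0, -0.4, -1.3]
grip_width: 0.0492
```

```bash
python3 slat.py .055 w12.png; python3 - <<'E'
from h import *
p=env.read_camera("scene");save(p,"s12.png",(190,165,320,265),5)
E
```

```text
[ 0.4568 -0.1363  0.0345] [-179.4442   13.7043    2.105 ] 0.0491652973669937
0.9 [194.9, 0.0, 360.6, 290.6]
[[ 0.5823 -0.1075  0.055 ]
 [ 0.5842 -0.1597  0.055 ]
 [ 0.456  -0.1825  0.055 ]
 [ 0.4521 -0.0943  0.055 ]]
0.46 [99.5, 245.4, 207.5, 282.6]
[[ 0.4689 -0.0457  0.055 ]
 [ 0.486  -0.053   0.055 ]
 [ 0.4739 -0.1032  0.055 ]
 [ 0.4552 -0.0987  0.055 ]]
```

View pics/w12.png

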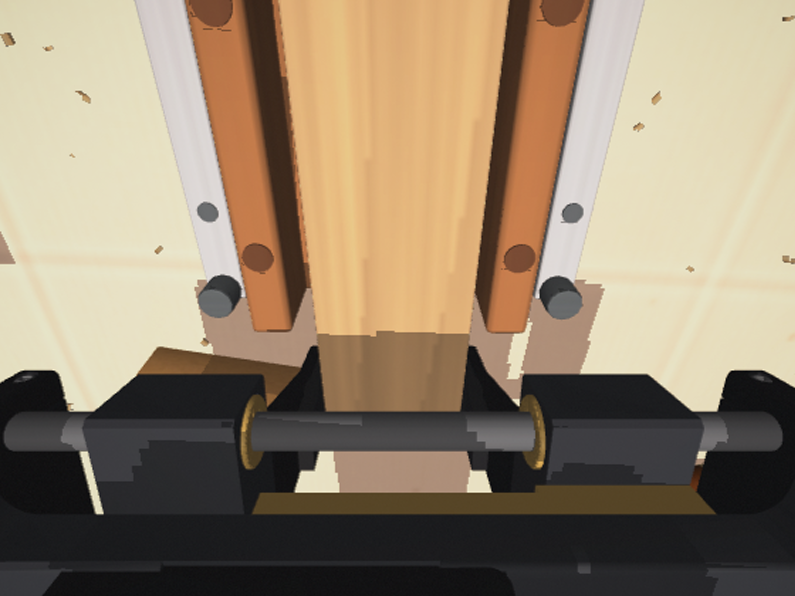

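Call:
apply_moves --targets '[[[0,0,-2],[0,0,0]],[[0,0,-4],[0,0,0]],[[0,0,-4],[0,0,0]],[[0,0,-4],[0,0,0]]]'

```text
time_s: 36.15
tool_pos: [0.4565, -0.1369, 0.031]
tool_rot: [-179.5, 13.7, 2.0]
force: [0.1, -0.6, -0.5]
grip_width: 0.0494
```

Call:
apply_moves --targets '[[[4,0.1,-1],[0,0,0]],[[8,0.3,-1],[0,0,0]],[[11,0.4,-1],[0,0,0]],[[13,0.5,-1],[0,0,0]],[[13,0.5,-1],[0,0,0]]]'

```text
time_s: 36.65
tool_pos: [0.464, -0.1368, 0.03]
tool_rot: [-179.5, 14.5, 2.0]
force: [-13.3, 0.3, 9.9]
grip_width: 0.0493
```

Call:
apply_moves --targets '[[[-3,0,0],[0,0,0]],[[-5,0,0],[0,0,0]],[[-5,0,0],[0,0,0]],[[-5,0,0],[0,0,0]]]'

```text
time_s: 37.05
tool_pos: [0.4641, -0.1368, 0.0301]
tool_rot: [-179.6, 13.8, 2.0]
force: [-4.9, -1.2, 4.3]
grip_width: 0.0497
```

Call:
apply_moves --targets '[[[0,0,0],[0,0,0]],[[0,0,0],[0,0,0]],[[0,0,0],[0,0,0]],[[0,0,0],[0,0,0]],[[0,0,0],[0,0,0]]]' --hand 80

```text
time_s: 37.55
tool_pos: [0.4649, -0.1361, 0.03]
tool_rot: [-179.5, 13.7, 2.1]
force: [0.4, 0.0, -0.1]
grip_width: 0.0778
```

Call:
apply_moves --targets '[[[0,0,20],[0,0,0]],[[0,0,60],[0,0,0]],[[0,0,110],[0,-0.08,0]],[[0,0,160],[0,-0.16,0]],[[10,0,200],[0,-0.24,-0.035]],[[10,0,200],[0,-0.24,-0.035]],[[10,0,200],[0,-0.24,-0.035]]]' --hand 0

```text
time_s: 38.25
tool_pos: [0.4748, -0.1367, 0.2312]
tool_rot: [-179.9, -0.1, -0.0]
force: [0.1, 0.2, -0.2]
grip_width: 0.0318
```

```bash
python3 slat.py .055 w13.png; python3 - <<'E'
import cv2
g=cv2.imread("pics/w13.png");h=cv2.resize(g[30:330,240:540],None,fx=2,fy=2)
cv2.imwrite("pics/w13c.png",h)
E
```

```text
[ 0.4748 -0.1367  0.2312] [-179.9023   -0.1096   -0.023 ] 0.031847388546371945
0.6 [248.0, 68.4, 301.3, 79.9]
[[ 0.6008 -0.1098  0.055 ]
 [ 0.602  -0.1589  0.055 ]
 [ 0.5972 -0.1591  0.055 ]
 [ 0.596  -0.1098  0.055 ]]
0.58 [250.6, 71.0, 296.8, 209.6]
[[ 0.5967 -0.1105  0.055 ]
 [ 0.5973 -0.16    0.055 ]
 [ 0.4474 -0.1654  0.055 ]
 [ 0.4466 -0.1087  0.055 ]]
```

View pics/w13c.png

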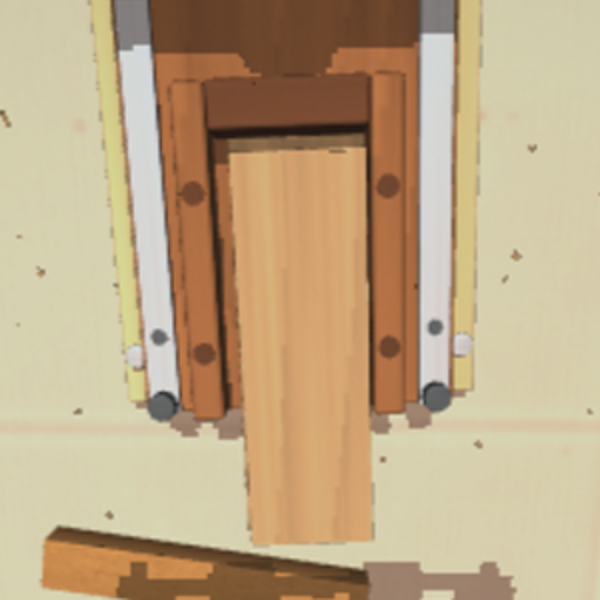

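Call:
apply_moves --targets '[[[-50,-1,0],[0,0,0]],[[-52,-1,-50],[0,0,0.035]],[[-52,-1,-100],[0,0,0.035]],[[-52,-1,-150],[0,0,0.035]],[[-52,-1,-180],[0,0,0.035]],[[-52,-1,-187],[0,0,0.035]],[[-52,-1,-187],[0,0,0.035]],[[-52,-1,-187],[0,0,0.035]]]' --hand 0

```text
time_s: 39.15
tool_pos: [0.4237, -0.1373, 0.0439]
tool_rot: [-179.8, -0.1, 2.0]
force: [0.9, -0.2, 1.1]
grip_width: 0.0006
```

Call:
apply_moves --targets '[[[5,0,0],[0,0,0]],[[10,0,0],[0,0,0]],[[14,0,0],[0,0,0]],[[17,0,0],[0,0,0]],[[17,0,0],[0,0,0]],[[17,0,0],[0,0,0]]]'

```text
time_s: 39.75
tool_pos: [0.4396, -0.1373, 0.043]
tool_rot: [-179.8, -0.0, 2.0]
force: [-0.4, 0.5, 0.7]
grip_width: 0.0007
```

Call:
apply_moves --targets '[[[2,0,0],[0,0,0]],[[4,0,0],[0,0,0]],[[6,0,0],[0,0,0]],[[7,0,0],[0,0,0]],[[7,0,0],[0,0,0]],[[7,0,0],[0,0,0]]]'

```text
time_s: 40.35
tool_pos: [0.441, -0.1374, 0.0415]
tool_rot: [-179.7, 0.7, 2.0]
force: [-11.5, -0.2, 5.8]
grip_width: 0.0001
```

Call:
apply_moves --targets '[[[-10,0,0],[0,0,0]],[[-10,0,50],[0,0,0]],[[-10,-50,100],[0,0,-0.035]],[[-10,-95,120],[0,0,-0.035]],[[-10,-140,150],[0,0,-0.035]],[[-10,-185,170],[0,0,-0.035]],[[-10,-223,190],[0,0,-0.035]],[[-10,-223,190],[0,0,-0.035]]]' --hand 80

```text
time_s: 41.15
tool_pos: [0.4359, -0.3669, 0.2355]
tool_rot: [180.0, -0.2, -0.4]
force: [0.1, -0.3, 0.7]
grip_width: 0.0563
```

Call:
apply_moves --targets '[[[0,0,0],[0,0,0]],[[0,0,0],[0,0,0]]]'

```text
time_s: 41.35
tool_pos: [0.4369, -0.3584, 0.2322]
tool_rot: [-179.7, 0.0, 0.1]
force: [0.2, -0.3, 0.2]
grip_width: 0.0724
```

```bash
cat > caul.py <<'E'
from h import *
import sys
o=env.get_obs();p=env.read_camera("wrist");M=cfw(p,o)
print(o["tool_pos"],o["tool_rot"],o["grip_width"]);save(p,sys.argv[1],s=1.42)
# brass plate on top: fit
for r in env.regions_of(p,"caul")[:4]:
    m=r["region"];px=p["image"][m];print(round(r["conf"],2),r["rect"],np.median(px,0))
    if np.median(px,0)[0]>150: continue
    c,_=cv2.findContours(m.astype(np.uint8),0,2);c=max(c,key=cv2.contourArea)
    print(toz(p,M,cv2.boxPoints(cv2.minAreaRect(c)),.032))
    x0,y0,x1,y1=[int(v) for v in r["rect"]]
    hs=cv2.cvtColor(p["image"],cv2.COLOR_RGB2HSV);b=((hs[...,2]>150)&(hs[...,1]>60)&m).astype(np.uint8)
    c,_=cv2.findContours(b,0,2)
    if c:
        c=max(c,key=cv2.contourArea);q=cv2.minAreaRect(c);print("brass",q,toz(p,M,[q[0]],.033),"\n",toz(p,M,cv2.boxPoints(q),.033))
E
python3 caul.py w14.png
```

```text
[ 0.4369 -0.3584  0.2322] [-179.6558    0.0086    0.0959] 0.07242011634473153
0.69 [249.1, 93.9, 306.1, 181.6] [104.  65.  44.]
[[ 0.5263 -0.3258  0.032 ]
 [ 0.538  -0.3729  0.032 ]
 [ 0.453  -0.3977  0.032 ]
 [ 0.4395 -0.3474  0.032 ]]
brass ((278.49053955078125, 140.7169952392578), (29.669878005981445, 22.527130126953125), 74.05460357666016) [[ 0.4888 -0.3611  0.033 ]] 
 [[ 0.5014 -0.3438  0.033 ]
 [ 0.5083 -0.3688  0.033 ]
 [ 0.4759 -0.3788  0.033 ]
 [ 0.4686 -0.3532  0.033 ]]
0.67 [256.7, 0.0, 332.6, 56.1] [194. 137.  53.]
0.57 [354.7, 34.7, 443.4, 129.8] [196. 120.  38.]
```

Call:
apply_moves --targets '[[[25,-1,-30],[0,0,0.13]],[[52,-2.5,-60],[0,0,0.27]],[[52,-2.5,-100],[0,0,0.27]],[[52,-2.5,-150],[0,0,0.27]],[[52,-2.5,-170],[0,0,0.27]],[[52,-2.5,-170],[0,0,0.27]],[[52,-2.5,-170],[0,0,0.27]]]' --hand 68

```text
time_s: 42.15
tool_pos: [0.4893, -0.3615, 0.0635]
tool_rot: [-179.8, -0.0, 15.6]
force: [0.8, -0.6, 0.4]
grip_width: 0.068
```

Call:
apply_moves --targets '[[[0,0,-20],[0,0,0]],[[0,0,-35],[0,0,0]],[[0,0,-43],[0,0,0]],[[0,0,-43],[0,0,0]],[[0,0,-43],[0,0,0]]]'

```text
time_s: 42.65
tool_pos: [0.489, -0.363, 0.0206]
tool_rot: [-179.8, -0.0, 15.5]
force: [-0.0, 0.1, 0.1]
grip_width: 0.068
```

Call:
apply_moves --targets '[[[0,0,0],[0,0,0]],[[0,0,0],[0,0,0]],[[0,0,0],[0,0,0]],[[0,0,0],[0,0,0]],[[0,0,0],[0,0,0]],[[0,0,0],[0,0,0]]]' --hand 40 --squeeze 35

```text
time_s: 43.25
tool_pos: [0.4888, -0.3623, 0.0205]
tool_rot: [-179.7, -0.0, 15.5]
force: [-1.9, 3.0, 5.2]
grip_width: 0.0497
```

Call:
apply_moves --targets '[[[0,0,20],[0,0,0]],[[0,0,60],[0,0,0]],[[0,0,105],[0,0,0]],[[15,45,115],[0,0,-0.08]],[[30,90,115],[0,0,-0.16]],[[40,135,115],[0,0,-0.236]],[[50,180,115],[0,0,-0.236]],[[58,215,115],[0,0,-0.236]]]'

```text
time_s: 44.05
tool_pos: [0.547, -0.145, 0.1348]
tool_rot: [-179.8, -0.0, 2.1]
force: [-0.1, -0.9, -1.5]
grip_width: 0.0497
```

Call:
apply_moves --targets '[[[2,10,0],[0,0,0]],[[2,13,0],[0,0,0]],[[2,13,0],[0,0,0]],[[2,13,0],[0,0,0]]]'

```text
time_s: 44.45
tool_pos: [0.5481, -0.1373, 0.1346]
tool_rot: [-179.8, 0.0, 1.8]
force: [0.7, -0.0, -1.7]
grip_width: 0.0498
```

```bash
cat > hc.py <<'E'
from h import *
o=env.get_obs();p=env.read_camera("wrist");M=cfw(p,o);print(o["tool_pos"],o["tool_rot"],o["force"])
zt=o["tool_pos"][2]-.0205+.032
save(p,"w15.png",s=1.42)
for t in ("caul","bed_end"):
  for r in env.regions_of(p,t)[:2]:
    m=r["region"];px=p["image"][m];print(t,round(r["conf"],2),r["rect"],np.median(px,0))
    c,_=cv2.findContours(m.astype(np.uint8),0,2);c=max(c,key=cv2.contourArea)
    if t=="caul":print(toz(p,M,cv2.boxPoints(cv2.minAreaRect(c)),zt))
E
python3 hc.py
```

```text
[ 0.5481 -0.1373  0.1346] [-179.8181    0.0333    1.7776] [ 0.7071 -0.0148 -1.7321]
caul 0.93 [490.2, 69.9, 560.0, 180.8] [183.  98.  32.]
[[ 0.6213 -0.2394  0.1461]
 [ 0.6551 -0.263   0.1461]
 [ 0.6353 -0.2935  0.1461]
 [ 0.5983 -0.2711  0.1461]]
caul 0.82 [226.5, 179.2, 326.0, 336.7] [115.  72.  49.]
[[ 0.5342 -0.1115  0.1461]
 [ 0.5989 -0.1125  0.1461]
 [ 0.6005 -0.1616  0.1461]
 [ 0.5361 -0.1669  0.1461]]
bed_end 0.8 [132.1, 0.0, 396.9, 264.5] [172. 121.  85.]
```

View pics/w15.png

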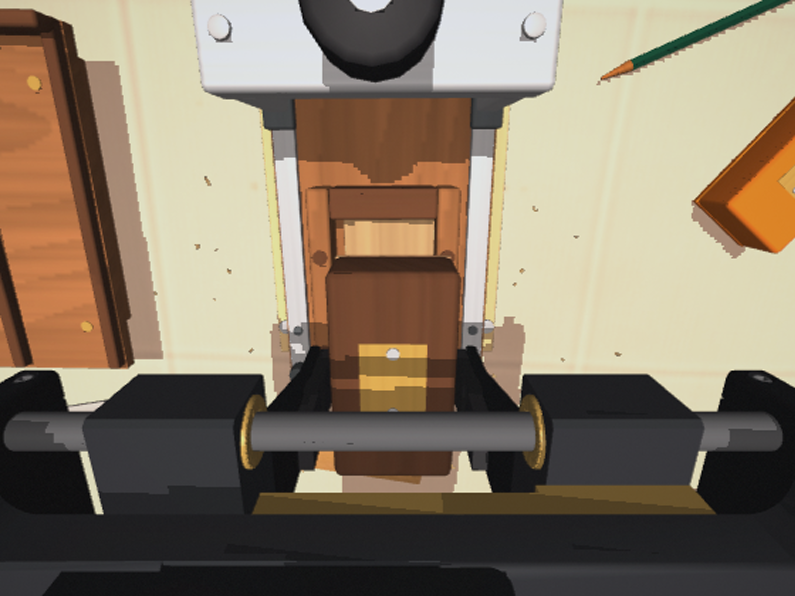

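```bash
python3 - <<'E'
from h import *
p=env.read_camera("wrist");o=env.get_obs();M=cfw(p,o)
f=lambda a,z:print(toz(p,M,np.array(a)/1.42,z))
f([(332,270),(458,270)],.146);f([(331,259),(458,257)],.114);f([(331,219),(437,219)],.071);f([(310,200),(459,200)],.071)
f([(345,245),(435,245)],.055);f([(331,240),(437,240)],.071)
f([(298,330),(472,330)],.055)
E
```

```text
[[ 0.5933 -0.1142  0.146 ]
 [ 0.5948 -0.1598  0.146 ]]
[[ 0.5899 -0.1093  0.114 ]
 [ 0.5927 -0.1645  0.114 ]]
[[ 0.6013 -0.1035  0.071 ]
 [ 0.6032 -0.1588  0.071 ]]
[[ 0.6107 -0.0928  0.071 ]
 [ 0.6133 -0.1695  0.071 ]]
[[ 0.5847 -0.1091  0.055 ]
 [ 0.5865 -0.1603  0.055 ]]
[[ 0.5903 -0.1034  0.071 ]
 [ 0.5922 -0.1595  0.071 ]]
[[ 0.5316 -0.0806  0.055 ]
 [ 0.5353 -0.1859  0.055 ]]
```

Call:
apply_moves --targets '[[[3,5,0],[0,0,0]],[[3,5,-15],[0,0,0]],[[3,5,-30],[0,0,0]],[[3,5,-38],[0,0,0]],[[3,5,-38],[0,0,0]],[[3,5,-38],[0,0,0]]]'

```text
time_s: 45.25
tool_pos: [0.5514, -0.1297, 0.0965]
tool_rot: [-179.7, 0.0, 2.0]
force: [0.2, -0.1, -1.0]
grip_width: 0.0492
```

Call:
apply_moves --targets '[[[0,0,-4],[0,0,0]],[[0,0,-8],[0,0,0]],[[0,0,-11],[0,0,0]],[[0,0,-11],[0,0,0]],[[0,0,-11],[0,0,0]]]'

```text
time_s: 45.75
tool_pos: [0.5516, -0.1298, 0.086]
tool_rot: [-179.8, -0.0, 2.0]
force: [0.4, -0.4, -0.4]
grip_width: 0.0494
```

Call:
apply_moves --targets '[[[0,-1.5,0],[0,0,0]],[[0,-2,-4],[0,0,0]],[[0,-2,-8],[0,0,0]],[[0,-2,-10],[0,0,0]],[[0,-2,-11],[0,0,0]],[[0,-2,-11],[0,0,0]]]'

```text
time_s: 46.35
tool_pos: [0.5513, -0.1318, 0.0754]
tool_rot: [-179.8, 0.1, 2.0]
force: [-2.7, 0.8, 4.1]
grip_width: 0.0499
```

Call:
apply_moves --targets '[[[0,0,0],[0,0,0]],[[0,0,0],[0,0,0]],[[0,0,0],[0,0,0]],[[0,0,0],[0,0,0]],[[0,0,0],[0,0,0]]]' --hand 80

```text
time_s: 46.85
tool_pos: [0.5517, -0.1318, 0.075]
tool_rot: [-179.8, -0.0, 2.0]
force: [0.5, -0.8, -0.1]
grip_width: 0.0775
```

Call:
apply_moves --targets '[[[0,0,20],[0,0,0]],[[0,0,60],[0,0,0]],[[-30,0,100],[0,0,0]],[[-60,0,150],[0,0,0]],[[-60,0,165],[0,0,0]],[[-60,0,165],[0,0,0]]]'

```text
time_s: 47.45
tool_pos: [0.4931, -0.1325, 0.2442]
tool_rot: [180.0, -0.4, 1.9]
force: [0.2, 0.6, 0.4]
grip_width: 0.0798
```

```bash
python3 - <<'E'
from h import *
p=env.read_camera("wrist");o=env.get_obs();M=cfw(p,o);print(o["tool_pos"])
g=cv2.resize(p["image"],None,fx=3,fy=3,interpolation=cv2.INTER_CUBIC)[:,:,::-1][3*20:3*220,3*180:3*380]
cv2.imwrite("pics/w16.png",g)
for t in("caul","slat_1","yoke_knob"):
  for r in env.regions_of(p,t)[:3]:
    m=r["region"];c,_=cv2.findContours(m.astype(np.uint8),0,2);c=max(c,key=cv2.contourArea)
    z={"caul":.087,"slat_1":.055,"yoke_knob":.168}[t]
    print(t,round(r["conf"],2),np.median(p["image"][m],0));print(toz(p,M,cv2.boxPoints(cv2.minAreaRect(c)),z))
E
```

```text
[ 0.4924 -0.1322  0.2418]
caul 0.97 [108.  67.  46.]
[[ 0.5946 -0.1061  0.087 ]
 [ 0.5963 -0.155   0.087 ]
 [ 0.5076 -0.1603  0.087 ]
 [ 0.5058 -0.107   0.087 ]]
caul 0.95 [193. 115.  34.]
[[ 0.6038 -0.2895  0.087 ]
 [ 0.6701 -0.3422  0.087 ]
 [ 0.6431 -0.3841  0.087 ]
 [ 0.5728 -0.3327  0.087 ]]
caul 0.67 [106.  54.  20.]
[[ 0.5842 -0.3705  0.087 ]
 [ 0.5857 -0.4124  0.087 ]
 [ 0.5129 -0.4354  0.087 ]
 [ 0.5114 -0.3905  0.087 ]]
slat_1 0.7 [133. 102.  64.]
[[ 0.6801 -0.0501  0.055 ]
 [ 0.6856 -0.2068  0.055 ]
 [ 0.5006 -0.2281  0.055 ]
 [ 0.4941 -0.0424  0.055 ]]
slat_1 0.68 [206. 158. 108.]
[[ 0.4518 -0.1149  0.055 ]
 [ 0.5002 -0.114   0.055 ]
 [ 0.5019 -0.1621  0.055 ]
 [ 0.4535 -0.1649  0.055 ]]
yoke_knob 0.84 [93. 89. 88.]
[[ 0.6211 -0.075   0.168 ]
 [ 0.6464 -0.0761  0.168 ]
 [ 0.6502 -0.1822  0.168 ]
 [ 0.625  -0.1851  0.168 ]]
```

Call:
apply_moves --targets '[[[45,1,0],[0,0,0]],[[90,2,0],[0,0,0]],[[135,3,-10],[0,0,0]],[[179,4,-20],[0,0,0]],[[179,4,-50],[0,0,0]],[[179,4,-80],[0,0,0]],[[179,4,-95],[0,0,0]],[[179,4,-95],[0,0,0]]]'

```text
time_s: 48.45
tool_pos: [0.6683, -0.1274, 0.1407]
tool_rot: [-179.6, 0.4, 2.0]
force: [-0.4, 0.4, -0.6]
grip_width: 0.08
```

Call:
apply_moves --targets '[[[0,0,0],[0,0,0]],[[0,0,0],[0,0,0]],[[0,0,0],[0,0,0]],[[0,0,0],[0,0,0]],[[0,0,0],[0,0,0]],[[0,0,0],[0,0,0]],[[0,0,0],[0,0,0]],[[0,0,0],[0,0,0]]]' --hand 30 --squeeze 20

```text
time_s: 49.25
tool_pos: [0.6707, -0.1279, 0.1454]
tool_rot: [-179.8, -0.0, 1.9]
force: [-0.2, -1.1, 2.1]
grip_width: 0.0394
```

Gripped. Slide forward ~120 mm, then gently to the stop.

Call:
apply_moves --targets '[[[-6,-0.2,0],[0,0,0]],[[-20,-0.7,0],[0,0,0]],[[-38,-1.3,0],[0,0,0]],[[-56,-2,0],[0,0,0]],[[-74,-2.6,0],[0,0,0]],[[-92,-3.2,0],[0,0,0]],[[-106,-3.7,0],[0,0,0]],[[-114,-4,0],[0,0,0]]]'

```text
time_s: 50.05
tool_pos: [0.5561, -0.1319, 0.1454]
tool_rot: [-179.8, -0.1, 1.9]
force: [2.7, 0.2, -0.7]
grip_width: 0.0395
```

Call:
apply_moves --targets '[[[-3,0,0],[0,0,0]],[[-6,-0.2,0],[0,0,0]],[[-9,-0.3,0],[0,0,0]],[[-12,-0.4,0],[0,0,0]],[[-14,-0.5,0],[0,0,0]],[[-14,-0.5,0],[0,0,0]]]'

```text
time_s: 50.65
tool_pos: [0.5457, -0.1322, 0.1453]
tool_rot: [-179.8, -0.4, 2.0]
force: [9.6, -0.4, -4.0]
grip_width: 0.0397
```

Call:
apply_moves --targets '[[[-2,0,0],[0,0,0]],[[-2,0,0],[0,0,0]],[[2,0,0],[0,0,0]],[[2,0,0],[0,0,0]]]'

```text
time_s: 51.05
tool_pos: [0.5457, -0.1322, 0.1453]
tool_rot: [-179.8, -0.1, 2.0]
force: [4.8, -1.0, 1.4]
grip_width: 0.0395
```

Call:
apply_moves --targets '[[[0,0,0],[0,0,0]],[[0,0,0],[0,0,0]],[[0,0,0],[0,0,0]],[[0,0,0],[0,0,0]],[[0,0,0],[0,0,0]]]' --hand 80

```text
time_s: 51.55
tool_pos: [0.5441, -0.1323, 0.1448]
tool_rot: [-179.8, 0.0, 2.0]
force: [0.2, 0.9, 0.6]
grip_width: 0.0718
```

Call:
apply_moves --targets '[[[0,0,20],[0,0,0]],[[0,0,60],[0,0,0]],[[-20,0,110],[0,0,0]],[[-50,0,160],[0,0,0]],[[-80,0,190],[0,0,0]],[[-80,0,190],[0,0,0]]]'

```text
time_s: 52.15
tool_pos: [0.4643, -0.1328, 0.3407]
tool_rot: [179.9, -0.4, 1.9]
force: [0.7, -1.0, 0.4]
grip_width: 0.0799
```

```bash
python3 - <<'E'
from h import *
o=env.get_obs();p=env.read_camera("wrist");M=cfw(p,o);print(o["tool_pos"])
for t in("caul","slat_1","yoke_knob"):
  for r in env.regions_of(p,t)[:3]:
    m=r["region"];c,_=cv2.findContours(m.astype(np.uint8),0,2);c=max(c,key=cv2.contourArea)
    z={"caul":.087,"slat_1":.055,"yoke_knob":.168}[t]
    print(t,round(r["conf"],2),r["rect"],np.median(p["image"][m],0));print(toz(p,M,cv2.boxPoints(cv2.minAreaRect(c)),z))
hs=cv2.cvtColor(p["image"],cv2.COLOR_RGB2HSV)
k=(hs[...,2]<70).astype(np.uint8)
n,l,s,cc=cv2.connectedComponentsWithStats(k)
for i in range(1,n):
    if s[i,4]>150 and s[i,1]<200: print("dark",s[i],toz(p,M,[cc[i]],.168))
t=env.read_camera("top");Mt=cfw(t)
for n in("slat_1","caul","beech_blank","measure","chisel"):
  for r in env.regions_of(t,n)[:3]:print(n,round(r["conf"],2),r["rect"],np.median(t["image"][r["region"]],0))
E
```

```text
[ 0.4643 -0.1328  0.3407]
caul 0.89 [259.0, 69.8, 295.1, 144.0] [102.  64.  43.]
[[ 0.5959 -0.1075  0.087 ]
 [ 0.5974 -0.1541  0.087 ]
 [ 0.5738 -0.1554  0.087 ]
 [ 0.5722 -0.1078  0.087 ]]
caul 0.69 [476.5, 84.0, 552.2, 153.5] [189. 112.  33.]
[[ 0.5293 -0.3985  0.087 ]
 [ 0.6041 -0.4408  0.087 ]
 [ 0.5752 -0.4918  0.087 ]
 [ 0.4968 -0.4513  0.087 ]]
caul 0.58 [413.5, 19.0, 493.6, 97.9] [189. 114.  34.]
[[ 0.602  -0.3008  0.087 ]
 [ 0.6701 -0.3547  0.087 ]
 [ 0.6433 -0.3967  0.087 ]
 [ 0.5722 -0.3438  0.087 ]]
slat_1 0.75 [261.4, 129.8, 296.4, 182.1] [198. 152. 104.]
[[ 0.5247 -0.1126  0.055 ]
 [ 0.5263 -0.1613  0.055 ]
 [ 0.4535 -0.1651  0.055 ]
 [ 0.4518 -0.114   0.055 ]]
yoke_knob 0.86 [226.0, 89.6, 337.0, 131.4] [199. 203. 207.]
[[ 0.5691 -0.0772  0.168 ]
 [ 0.5729 -0.1897  0.168 ]
 [ 0.5309 -0.1935  0.168 ]
 [ 0.5269 -0.0765  0.168 ]]
dark [  8   0  33 143 518] [[0.5837 0.1241 0.168 ]]
dark [ 55   0  27 143 399] [[0.5838 0.0801 0.168 ]]
dark [102   0  21 144 289] [[0.5862 0.0361 0.168 ]]
dark [148   0  17 145 466] [[ 0.5878 -0.009   0.168 ]]
dark [ 257   92   39   53 1361] [[ 0.5422 -0.1333  0.168 ]]
dark [ 73 181  23  14 206] [[0.4606 0.0825 0.168 ]]
caul 0.89 [366.7, 145.6, 397.6, 186.1] [199.  144.   49.5]
caul 0.67 [408.1, 173.4, 440.4, 214.9] [198. 138.  42.]
beech_blank 0.71 [261.4, 133.3, 316.1, 161.8] [189.5 178.  133. ]
measure 0.52 [163.1, 235.3, 219.3, 259.1] [187. 179. 161.]
measure 0.24 [335.0, 256.4, 398.2, 273.5] [95. 46. 24.]
chisel 0.79 [331.3, 254.8, 400.5, 273.8] [107.5  82.   61. ]
```

```bash
python3 -c "
from cell import env;print(env.sign_off(), env.get_obs()['time_s'])"
```

```text
the job is handed in; nothing more can be done
the job is handed in; nothing more can be done
```

The blank is laid up in the press and the job is handed in, at about 52 s on the robot clock. Two slats were in the tray; both are now stacked flat on the bed. The pressing block lies on top of them, and the yoke stands at its front stop over the block.

**Mishap:** while I placed the second slat, the fingertips pressed on the overhanging front of the first one. That tipped it up onto the end stop. I gripped both slats together, pulled them clear and levelled them. I then set them back against the stop and squared their front ends with the closed fingertips.

**Last checks:**
- **Slats:** the front end is at x = 0.453 m, about 50 mm out over the bed front, so the back ends should be at the end stop, about 0.601 m. After squaring, only the top slat's front could be measured. The stack sits about 2–3 mm to the right between the cheeks.
- **Pressing block:** its centre is about 51 mm in front of the end stop. Its underside touched down at 55 mm, the height expected on two flat slats.
- **Yoke:** it travelled 125 mm from the rear stop, and about 10 N built up when it met the front stop.
- **Other tools:** the last top picture showed the chisel and caliper where they started. The detector put the beech blank on the press, which I take as a false report. I had been working close to the blank, and its place was not confirmed after the yoke was moved.

The picture limit stopped me from viewing the final scene, so these last checks rest on the detectors' measurements and the force readings, not on my own look.

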